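# Raise the weight cabinet's sash to the mark and load the balance

### The job

Push the see-through sliding front of the small weight cabinet up by the underside of its lift rail so that, once let go, the rail's lower edge rests level with the dark line on the clip on the right-hand post; it sinks back a little when you let go, so look again and correct it, and never shove it far past the line or push hard. Then take the biggest weight out through the opening and set it down gently, upright, in the middle of the balance's pan, leaving the sash at the line and everything else as it stands.

Things in the scene. Friction and masses are not known exactly. Their poses are not given: they have to be found in the camera images.
- weight_cabinet: Fixed grey steel cabinet, 260 wide x 160 deep, on a 40 mm plinth whose top is its floor (weights stand on it) and whose face is 12 mm before the sash plane; front posts 480 mm high (24 deep, 14 wide, 232 between them), top bar; case behind the sash 265 mm high, clear roof, back wall 145 mm in. Origin: on the worktop, mid sash plane; x points into the cabinet (away from the robot), y left, z up.
- rail_edge (a point): On the sash: middle of the front lower edge of the aluminium lift rail, the lip that sticks out to the front along the sash's foot. Rail 200 mm long along the cabinet's y, 9 mm thick, flat underside reaching 28 mm from this point back to the sash plane. 85 to 105 mm above the worktop at the start. Same axes as the cabinet.
- sash: The clear sash with its rail, 222 wide x 160 high; origin on its lower edge in the sash plane. Slides straight up and down (edge at most 285 mm up). Counterbalanced, on springy cords: pushing it up takes about 3 to 6 N, and let go it sinks back 7 to 14 mm within half a second, then stays. The sinking differs between runs but hardly within one.
- index_clip: Fixed steel clip, 6 x 20 x 18 mm, on the front of the right-hand (-y) post, with a dark horizontal line across its middle. Origin at its centre, at the height of the line, 220 to 250 mm above the worktop.
- big_weight: The biggest weight in the cabinet: plain silver-grey cylinder with a knob, 500 g; body 38 mm in diameter and 42 mm high, knob 16 mm wide, total height 60 mm. Origin at the centre of its underside, z up. It stands just behind the sash, about 33 mm inside the sash plane.
- brass_weight: Smaller brass-coloured weight, 29 mm in diameter, 44 mm high, in a rear corner of the cabinet; origin at the centre of its underside. To be left alone.
- small_weight: Smallest silver-grey weight, 23 mm in diameter, 35 mm high, in the other rear corner; origin at the centre of its underside. To be left alone.
- balance_pan: The flat pan of the platform balance to the left of the cabinet, fixed, 475 x 285 mm (long side along its x). Origin at the centre of its top face, 134 mm above the worktop; z up.
- grease_tin: Grey lidded tin, 66 mm in diameter, 52 mm high, to the right of the cabinet; origin at the centre of its underside. To be left alone.
- oil_bottle: Small bottle with a spout, 46 mm in diameter, 131 mm high, at the right; origin at the centre of its underside. To be left alone.

How it is judged:
On the way, in this order (a step that is already met when the one before it is completed fails the run):
1. The rail's lower edge rests within 5 mm of the clip's line with nothing touching the sash, the big weight still in its place (z of rail_edge in the frame of index_clip between -0.005 and 0.005 m and contact force between sash and anything else below 0.1 N and distance of big_weight from where it was at the start of the episode below 0.015 m), for 0.5 s.
2. The big weight is out of the cabinet, in front of the sash (x of big_weight in the frame of weight_cabinet below -0.03 m), for 0.1 s.
At the end, for the whole second after the job is handed in: The rail's lower edge rests within 6 mm of the height of the clip's line; the big weight stands upright and at rest on the balance's pan within 50 mm of its centre (z of rail_edge in the frame of index_clip between -0.006 and 0.006 m and horizontal distance between big_weight and balance_pan below 0.05 m and z of big_weight in the frame of balance_pan between -0.006 and 0.006 m and angle between big_weight's own z axis and vertical below 0.1 rad and linear speed of big_weight below 0.02 m/s); the robot touches nothing.
It fails at once if The sash is shoved more than 30 mm past the line (z of rail_edge in the frame of index_clip above 0.03 m).
It fails at once if The sash is pushed with more than 25 N (contact force between sash and anything else above 25 N).
It fails at once if The big weight bangs onto the pan (more than 60 N) (contact force between big_weight and balance_pan above 60 N).
It fails at once if A bystander is shifted by more than 20 mm (distance of any of brass_weight, small_weight, grease_tin, oil_bottle from where it was at the start of the episode above 0.02 m).
It also fails if it takes over 72 s, if anything falls off the work surface, if the arm or the gripper's body presses on something with over 40 N, if the wrist force passes 120 N, or if a joint passes its speed limit or range.

### The arm

A 7-joint arm with a two-finger parallel gripper is mounted at the origin on a cart in front of the work surface, level with it; the furniture and walls round the work are solid. World frame = base frame: x ahead of the robot, y to its left, z up, the work surface at z = 0. Lengths are in m, angles in rad, forces in N, time in s.
With the tool pointing down it reaches from about 0.425 to 0.925 m from the base axis. Payload 6.8 kg.
Tool frame: the origin (TCP) lies on the centre line of the jaws, within the pads' length; the fingertips stand 17 mm ahead of it and the grasp point (between the pads) lies 2 mm behind it; z points along the fingers, x is the direction in which the jaws open and shut, and the axes are right-handed (so a half turn about z gives the same grasp; the last joint's range is limited). The gripper opens to 85 mm and grips with 20 to 120 N. Pads are 22 mm wide; open, the fingers measure 114 mm over their backs; the gripper's body (76 mm by 85 mm) begins 54 mm behind the grasp point. The pads swing forward as they close: fully open they stand 13 mm farther back than shut.
Start: joints at [-1.401, 0.477, 0.022, 1.555, -0.011, 1.109, -0.083], TCP at [0.185, 0.649, 0.248] pointing down, gripper open.
Joint ranges: [-2.96, 2.96], [-0.34, 2.1], [-1.41, 1.46], [0.24, 2.44], [-1.37, 4.51], [0.17, 1.92], [-2.96, 2.96]. Speed limits (rad/s): [2.39, 2.39, 3.14, 3.14, 3.14, 3.14, 3.14].

### API

Orientations are given as a rotation vector (axis times angle).
In Python, from bench import r gives the robot as it stands.
- The arm moves only by the tool arm_command, never from a script. Its argument "increments" is a list of rows, each a list of 3 entries, a list of its own where there are three numbers: the shift along the world's x, y, z in m, then the turn, a rotation vector about the world's x, y, z in rad, then the opening in per cent of the stroke, from 0 (shut) to 100 (fully open). A call has 1 to 10 rows; each row is the pose to reach, as a shift and turn from the pose commanded when the call began; what a row does not reach only later rows make up. A row lasts 1/10 s, in which the tool goes at most 50 mm and 8.59 degrees, less where a joint would pass 70% of its speed; a pose out of reach is approached as far as the arm can. A call with a gripper value outside its range is refused whole. The fingers move at their own pace and stop on an object; "newtons" is the grip in N (left out, the last holds). Time passes only in rows, so rows that repeat a pose let the fingers close. It gives the time, the measured TCP pose, the force and the opening at its end, in the units of the state.
- r.get_obs(): the state, without advancing time (a new reading comes with each control period).
- r.grab_frame(name): name is "scene" or "top" or "wrist"; returns the picture (400x640x3 uint8, blue, green, red); there is no depth.
- r.camera_model(name): a dict with "camera_matrix" (3x3 intrinsics, pixels), "camera_from_world" (4x4, takes a point from world to camera coordinates). Camera axes: x right, y down, z forward; pixel columns grow to the right and rows downward; lengths in m; the calibration is good to about 2 mm. The wrist camera is an equidistant fisheye: a pixel r from the principal point sees the ray r / f radians off the axis. A picture is of the moment at which its call begins: read the wrist's pose just before it. camera_model takes no time and is no camera call; for the wrist camera it gives the pose at the moment of the call.
- r.hand_in(): hands the job in, once; it reports no verdict.
The state is a dict: "clock": time; "joints": joint angles; "qvel": joint speeds; "tau": joint torques, N m; "tcp_pos": TCP position; "orientation": TCP orientation; "contact_force": force on the tool from outside, world axes, zero at the start; "moment": the same for the moment, N m; "grip_width": finger opening in m.
Only numpy, scipy, OpenCV 4.12 (cv2) and the standard library are available. Lean on these libraries where they do the work, as an engineer would, in place of code of your own. Each camera call takes 0.05 s, during which the arm holds its last target. There are 200 camera calls.

## Working session

There is one attempt and no reset: what is moved stays moved. The work goes in short steps, Python scripts to look and compute and a tool call to move; the robot and the scene stay as the last step left them, time stands still between calls to the robot, and variables do not carry over. Pictures are saved under pics/ and viewed, about 8 in all and at most 12, crops included, and the job is handed in when it is done.

Besides the shell and the picture viewer there is one more tool, called as name([rows], argument=value, ...), one row to a line, values as JSON. arm_command: Moves the arm, as the interface text tells. Its arguments: {"type":"object","properties":{"increments":{"type":"array","items":{"type":"array"}},"newtons":{"type":"number"}},"required":["increments"]}

```bash
mkdir -p pics
python3 - <<'E'
from bench import r
import cv2,numpy as np
o=r.get_obs();print(o)
for n in("scene","top"):
    im=r.grab_frame(n);cv2.imwrite(f"pics/{n}0.png",im)
    m=r.camera_model(n);print(n,np.round(m["camera_matrix"],1).tolist(),np.round(m["camera_from_world"],4).tolist())
E
```

```text
{'clock': 0.0, 'joints': array([-1.40111926,  0.47780759,  0.02235982,  1.55642919, -0.01150574,
        1.10927228, -0.08312105]), 'qvel': array([-8.63580833e-05, -1.25089045e-04, -5.61703958e-05, -1.04542988e-03,
        7.29151495e-04,  1.34491999e-03, -7.13403027e-04]), 'tau': array([ 2.29228517e-04, -5.96456087e+01,  1.60744652e+00, -2.81204742e+01,
        1.23697377e-02,  9.48821398e-03,  2.45704325e-05]), 'tcp_pos': array([0.18496985, 0.64859867, 0.24733044]), 'orientation': array([ 2.50666546e+00,  1.89177053e+00, -2.10487317e-03]), 'contact_force': array([ 0.39403216, -0.98443674,  0.514886  ]), 'moment': array([-0.0459809 ,  0.04303968, -0.01430535]), 'grip_width': 0.08530116879975297}
scene [[474.9, 0.0, 323.0], [0.0, 474.9, 190.2], [0.0, 0.0, 1.0]] [[0.0589, -0.9983, 0.0005, -0.1864], [-0.8059, -0.0479, -0.59, 0.5595], [0.589, 0.0343, -0.8074, 1.4032], [0.0, 0.0, 0.0, 1.0]]
top [[377.8, 0.0, 317.8], [0.0, 377.8, 191.1], [0.0, 0.0, 1.0]] [[-0.0673, -0.9977, -0.003, -0.1105], [-0.8561, 0.0593, -0.5134, 0.5718], [0.5124, -0.032, -0.8581, 1.2191], [0.0, 0.0, 0.0, 1.0]]
```

View pics/scene0.png

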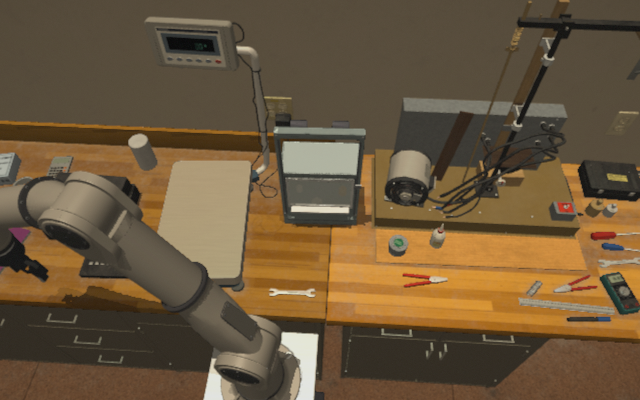

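View pics/top0.png

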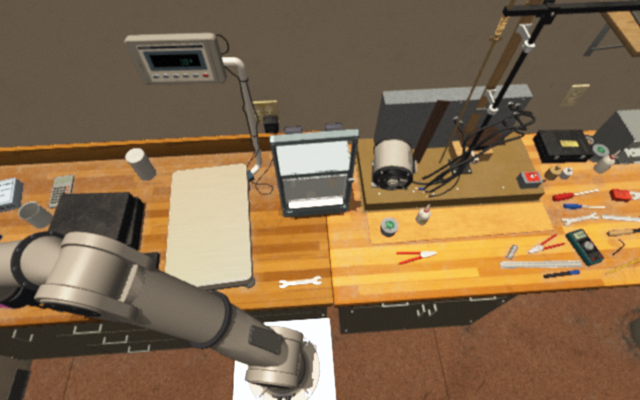

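The scene view shows the cabinet at about (322,178), the balance pan at (205,220), the tin at (398,244) and the bottle at (438,236). The top view agrees with that layout. Next I'll zoom in on the cabinet in both.

Run:
```python
import cv2,numpy as np
a=cv2.imread("pics/scene0.png")[118:238,272:372];b=cv2.imread("pics/top0.png")[118:238,265:365]
f=lambda i:cv2.resize(i,None,fx=4,fy=4,interpolation=cv2.INTER_CUBIC)
cv2.imwrite("pics/z0.png",np.hstack([f(a),f(b)]))
```

```text
(no output)
```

View pics/z0.png

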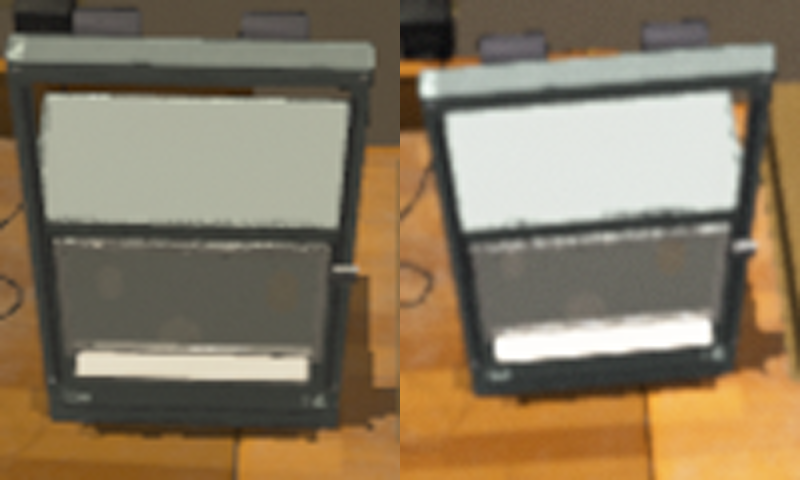

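Rail (scene crop): the bright strip's lower edge runs from (76,378) to (308,381), and the clip is at (345,269). Top crop: rail lower edge from (97,361) to (312,343), clip at (343,246). I'll triangulate these for a coarse estimate.

```bash
cat > h.py <<'E'
import numpy as np,cv2
from bench import r
def ray(n,uv,m=None):
    m=m or r.camera_model(n);K=np.array(m["camera_matrix"]);T=np.array(m["camera_from_world"])
    d=np.linalg.inv(K)@np.array([uv[0],uv[1],1.])
    if n=="wrist":
        p=d[:2];t=np.linalg.norm(p);d=np.r_[p/max(t,1e-9)*np.sin(t),np.cos(t)]
    R=T[:3,:3];d=R.T@d;return -R.T@T[:3,3],d/np.linalg.norm(d)
def proj(n,P,m=None):
    m=m or r.camera_model(n);K=np.array(m["camera_matrix"]);T=np.array(m["camera_from_world"])
    c=T[:3,:3]@np.array(P)+T[:3,3]
    if n=="wrist":
        t=np.arctan2(np.hypot(c[0],c[1]),c[2]);u=c[:2]/np.hypot(c[0],c[1])*t
    else:u=c[:2]/c[2]
    return K[:2,:2]@u+K[:2,2]
def plane(n,uv,z,m=None,ax=2):
    o,d=ray(n,uv,m);return o+d*(z-o[ax])/d[ax]
def tri(rs):
    A=sum(np.eye(3)-np.outer(d,d) for o,d in rs);b=sum((np.eye(3)-np.outer(d,d))@o for o,d in rs)
    P=np.linalg.solve(A,b);return P,[np.linalg.norm(np.cross(d,P-o)) for o,d in rs]
E
python3 - <<'E'
from h import *
np.set_printoptions(precision=4,suppress=True)
S=lambda u,v:(272+u/4-.4,118+v/4-.4);T=lambda u,v:(265+u/4-.4,118+v/4-.4)
for n,a,b in(("railL",(76,378),(97,361)),("railR",(308,381),(312,343)),("clip",(345,269),(343,246)),
  ("plinL",(50,418),(78,394)),("plinR",(338,426),(332,374)),("topbarL",(8,58),(24,97)),("topbarR",(374,66),(374,70))):
    print(n,*tri([ray("scene",S(*a)),ray("top",T(*b))]))
for n in("scene","top"):print(ray(n,(320,190)))
print("pan scene",[plane("scene",p,.134) for p in((175,161),(251,162),(242,281),(160,274))])
print("pan top",[plane("top",p,.134) for p in((172,168),(248,165),(251,283),(169,283))])
m=r.camera_model("wrist");print(m)
E
```

```text
railL [ 0.5533 -0.0382  0.0632] [np.float64(0.0014130542811571429), np.float64(0.0014130542811571186)]
railR [ 0.542  -0.2423  0.0937] [np.float64(0.0012001965438817562), np.float64(0.0012001965438816957)]
clip [ 0.5667 -0.2656  0.2229] [np.float64(0.0019062709116998131), np.float64(0.0019062709116998032)]
plinL [ 0.5473 -0.0138  0.0063] [np.float64(0.0005502303675933779), np.float64(0.0005502303675934146)]
plinR [ 0.5689 -0.2728 -0.021 ] [np.float64(0.0028693386447181408), np.float64(0.0028693386447179348)]
topbarL [ 0.5464 -0.0138  0.4791] [np.float64(0.0012793669850388583), np.float64(0.0012793669850387642)]
topbarR [ 0.5688 -0.2719  0.4618] [np.float64(0.002268371194673304), np.float64(0.0022683711946731616)]
(array([-0.3646, -0.2075,  1.4632]), array([ 0.589 ,  0.0407, -0.8071]))
(array([-0.1426, -0.1051,  1.3394]), array([ 0.5145, -0.0381, -0.8566]))
pan scene [array([0.7042, 0.3929, 0.134 ]), array([0.7159, 0.1169, 0.134 ]), array([0.249 , 0.0748, 0.134 ]), array([0.2572, 0.3298, 0.134 ])]
pan top [array([0.7199, 0.4048, 0.134 ]), array([0.7136, 0.112 , 0.134 ]), array([0.2452, 0.0896, 0.134 ]), array([0.2634, 0.3555, 0.134 ])]
{'camera_matrix': array([[309.7069,   0.    , 322.3576],
       [  0.    , 309.7069, 197.8449],
       [  0.    ,   0.    ,   1.    ]]), 'camera_from_world': array([[ 0.274 ,  0.9617, -0.0021, -0.6741],
       [ 0.9272, -0.2635,  0.2662, -0.035 ],
       [ 0.2555, -0.0749, -0.9639,  0.3801],
       [ 0.    ,  0.    ,  0.    ,  1.    ]])}
```

arm_command([
  [[0.27,-0.35,0.06],[0,0,0.35],100],
  [[0.27,-0.35,0.06],[0,0,0.35],100],
  [[0.27,-0.35,0.06],[0,0,0.35],100],
  [[0.27,-0.35,0.06],[0,0,0.35],100],
  [[0.27,-0.35,0.06],[0,0,0.35],100],
  [[0.27,-0.35,0.06],[0,0,0.35],100],
  [[0.27,-0.35,0.06],[0,0,0.35],100],
  [[0.27,-0.35,0.06],[0,0,0.35],100],
  [[0.27,-0.35,0.06],[0,0,0.35],0],
  [[0.27,-0.35,0.06],[0,0,0.35],0],
])

```text
clock: 1.1
tcp_pos: [0.4598, 0.2923, 0.3092]
orientation: [2.151, 2.285, 0.001]
contact_force: [-0.0, -0.2, 0.1]
grip_width: 0.0588
```

arm_command([
  [[-0.04,-0.44,0],[0,-0.5,0],0],
  [[-0.04,-0.44,0],[0,-0.5,0],0],
  [[-0.04,-0.44,0],[0,-0.5,0],0],
  [[-0.04,-0.44,0],[0,-0.5,0],0],
  [[-0.04,-0.44,0],[0,-0.5,0],0],
  [[-0.04,-0.44,0],[0,-0.5,0],0],
  [[-0.04,-0.44,0],[0,-0.5,0],0],
  [[-0.04,-0.44,0],[0,-0.5,0],0],
  [[-0.04,-0.44,0],[0,-0.5,0],0],
  [[-0.04,-0.44,0],[0,-0.5,0],0],
])

```text
clock: 2.1
tcp_pos: [0.4139, -0.1458, 0.3084]
orientation: [1.871, 1.995, 0.475]
contact_force: [-0.0, 1.0, -0.2]
grip_width: 0.0002
```

Run:
```python
from h import *
np.set_printoptions(precision=4,suppress=True)
o=r.get_obs();print(o["joints"],o["tcp_pos"]);print(cv2.Rodrigues(o["orientation"])[0]);m=r.camera_model("wrist")
im=r.grab_frame("wrist");cv2.imwrite("pics/w0.png",im);np.save("pics/w0.npy",m["camera_from_world"])
for p in((.555,-.14,.09),(.56,-.265,.23)):print(proj("wrist",p,m))
```

```text
[-0.3603 -0.3234  0.5243  2.3332  0.1346  0.5978  1.7247] [ 0.4139 -0.1458  0.3084]
[[-0.0558  0.8755  0.48  ]
 [ 0.9979  0.0651 -0.0027]
 [-0.0336  0.4788 -0.8773]]
[326.3355 182.5285]
[201.1107 269.1484]
```

View pics/w0.png

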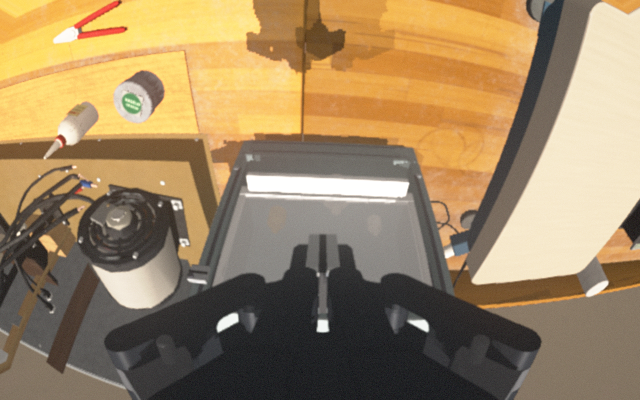

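The wrist view shows the bright rail strip with its front edge from (247,176) to (410,182) and the clip at about (200,272). The fingers hide part of the cabinet interior. The tool has to point almost horizontally, so I'll fit a simple kinematic model from the two recorded states to plan the wrist posture.

```bash
cat > k.py <<'E'
import numpy as np
from scipy.spatial.transform import Rotation as Ro
from scipy.optimize import least_squares
LO=np.array([-2.96,-.34,-1.41,.24,-1.37,.17,-2.96]);HI=np.array([2.96,2.1,1.46,2.44,4.51,1.92,2.96])
def Rs(q):
    R=[Ro.identity()]
    for a,x in zip("zyzyzyz",q):R.append(R[-1]*Ro.from_euler(a,x))
    return R
def cols(q):
    R=Rs(q);z=[0,0,1];return np.array([R[0].apply(z),R[2].apply(z),R[4].apply(z),R[6].apply(z)]).T,R[7]
E
python3 - <<'E'
from k import *
from bench import r
np.set_printoptions(precision=4,suppress=True)
q0=[-1.40111926,.47780759,.02235982,1.55642919,-.01150574,1.10927228,-.08312105];p0=[.18496985,.64859867,.24733044]
o=r.get_obs();A0,R0=cols(q0);A1,R1=cols(o["joints"])
# base yaw / flange offsets
M0=Ro.from_rotvec([2.50666546,1.89177053,-.002105]);M1=Ro.from_rotvec(o["orientation"])
for a,b in((R0,M0),(R1,M1)):print("model\n",a.as_matrix(),"\nmeas\n",b.as_matrix())
E
```

```text
model
 [[-0.2742  0.9617 -0.0004]
 [ 0.9617  0.2742  0.0018]
 [ 0.0018  0.0001 -1.    ]] 
meas
 [[ 0.2742  0.9617 -0.0004]
 [ 0.9617 -0.2742 -0.0018]
 [-0.0018  0.0001 -1.    ]]
model
 [[ 0.0567  0.8756  0.4797]
 [ 0.9978 -0.0657  0.002 ]
 [ 0.0332  0.4785 -0.8775]] 
meas
 [[-0.0567  0.8756  0.4797]
 [ 0.9978  0.0657 -0.002 ]
 [-0.0332  0.4785 -0.8775]]
```

```bash
cat >> k.py <<'E'
S=np.diag([1.,-1,1])
def fk(q,L):
    A,R=cols(q);return S@A@L,S@R.as_matrix()@S@np.diag([-1.,-1,1])
q0=[-1.40111926,.47780759,.02235982,1.55642919,-.01150574,1.10927228,-.08312105];p0=[.18496985,.64859867,.24733044]
def ik(p,R,L,q,w=.02):
    f=lambda x:np.r_[(fk(x,L)[0]-p)*10,(fk(x,L)[1]-R).ravel()*2,w*(x-(LO+HI)/2)/(HI-LO)]
    s=least_squares(f,np.clip(q,LO+.01,HI-.01),bounds=(LO,HI));P,Q=fk(s.x,L)
    return s.x,np.linalg.norm(P-p),np.linalg.norm(Q-R)
def tool(yaw,pitch):  # tool z ahead at yaw, pitched down; tool x to world +y side
    z=np.array([np.cos(yaw)*np.cos(pitch),np.sin(yaw)*np.cos(pitch),-np.sin(pitch)])
    x=np.array([-np.sin(yaw),np.cos(yaw),0]);return np.array([x,np.cross(z,x),z]).T
E
python3 - <<'E'
from k import *
from h import *
np.set_printoptions(precision=4,suppress=True)
o=r.get_obs();q1=o["joints"]
B=np.vstack([S@cols(q0)[0],S@cols(q1)[0]]);y=np.r_[p0,o["tcp_pos"]]
L,res,_,_=np.linalg.lstsq(B,y,rcond=None);print("L",L,B@L-y);np.save("L.npy",L)
Sc=lambda u,v:(272+u/4-.4,118+v/4-.4);T=lambda u,v:(265+u/4-.4,118+v/4-.4)
m=dict(camera_matrix=r.camera_model("wrist")["camera_matrix"],camera_from_world=np.load("pics/w0.npy"))
for n,a,b,c in(("railL",(76,378),(97,361),(409,182)),("railR",(308,381),(312,343),(247,177)),("clip",(345,269),(343,246),(200,273)),
  ("plinL",(50,418),(78,394),(413,149)),("plinR",(338,426),(332,374),(246,142))):
    P,e=tri([ray("scene",Sc(*a)),ray("top",T(*b)),ray("wrist",c,m)]);print(n,P,np.round(e,4))
for P,pi in(((.52,-.14,.08),0),((.52,-.14,.08),.35),((.52,-.14,.24),0),((.52,-.14,.24),.35),((.6,-.14,.08),.5),((.6,-.14,.08),.8),((.48,.235,.18),.5),((.48,.235,.18),.8)):
    for s in(q1,np.r_[q1[:4],3.1,1,-1.4]):
        x,e,f=ik(P,tool(.05,pi),L,s)
        if e<.003 and f<.02:print(P,pi,x,e.round(4))
        else:print(P,pi,"fail",e.round(3),f.round(3))
w=ray("wrist",(322,198))[0];print("wristcam",w,"in tool",cv2.Rodrigues(o["orientation"])[0].T@(w-o["tcp_pos"]))
E
```

```text
L [0.312  0.6415 0.4298 0.4572] [-0.0609  0.0186 -0.0149 -0.0036  0.0501  0.0149]
railL [ 0.5259 -0.042   0.1101] [0.0035 0.0026 0.0012]
railR [ 0.537  -0.2403  0.1049] [0.0028 0.0018 0.0038]
clip [ 0.5583 -0.2643  0.2354] [0.0021 0.0021 0.0003]
plinL [ 0.5411 -0.0147  0.0173] [0.0008 0.0008 0.0003]
plinR [ 0.5688 -0.2719 -0.0175] [0.003  0.0037 0.0036]
(0.52, -0.14, 0.08) 0 fail 0.201 1.149
(0.52, -0.14, 0.08) 0 fail 0.035 0.287
(0.52, -0.14, 0.08) 0.35 fail 0.061 0.504
(0.52, -0.14, 0.08) 0.35 fail 0.061 0.504
(0.52, -0.14, 0.24) 0 fail 0.087 1.033
(0.52, -0.14, 0.24) 0 fail 0.066 0.509
(0.52, -0.14, 0.24) 0.35 fail 0.06 0.626
(0.52, -0.14, 0.24) 0.35 fail 0.074 0.621
(0.6, -0.14, 0.08) 0.5 fail 0.059 0.712
(0.6, -0.14, 0.08) 0.5 fail 0.05 0.395
(0.6, -0.14, 0.08) 0.8 fail 0.037 0.436
(0.6, -0.14, 0.08) 0.8 fail 0.024 0.189
(0.48, 0.235, 0.18) 0.5 fail 0.048 0.388
(0.48, 0.235, 0.18) 0.5 fail 0.048 0.388
(0.48, 0.235, 0.18) 0.8 fail 0.023 0.186
(0.48, 0.235, 0.18) 0.8 fail 0.023 0.186
wristcam [ 0.2948 -0.1482  0.3876] in tool [ 0.0002 -0.067  -0.1268]
```

```bash
cat >> k.py <<'E'
# general link offsets: h, R1x, R2xyz, R3x, R4xyz, R6xyz
PR=np.array([.31,0,0,0,.43,0,0,0,.43,0,0,.3])
def basis(q):
    R=[S@a.as_matrix() for a in Rs(q)]
    return np.array([R[0][:,2],R[1][:,0],R[2][:,0],R[2][:,1],R[2][:,2],R[3][:,0],R[4][:,0],R[4][:,1],R[4][:,2],R[6][:,0],R[6][:,1],R[6][:,2]]).T
def fit(data):
    B=np.vstack([basis(q) for q,p in data]);y=np.hstack([p for q,p in data]);lam=.005
    W=np.array([1,.3,.3,1,1,.3,.3,1,1,1,1,1.]) # prior widths
    A=np.vstack([B,lam*np.diag(1/W)]);L=np.linalg.lstsq(A,np.r_[y,lam*PR/W],rcond=None)[0]
    return L,B@L-y
def fk(q,L):return basis(q)@L,S@Rs(q)[7].as_matrix()@S@np.diag([-1.,-1,1])
import json,os
def log(o):
    d=json.load(open("d.json")) if os.path.exists("d.json") else [[q0,p0]]
    d.append([list(o["joints"]),list(o["tcp_pos"])]);json.dump(d,open("d.json","w"));return fit(d)
def delta(q,L,R0,p0):
    p,R=fk(q,L);return p-p0,Ro.from_matrix(R@R0.T).as_rotvec()
E
cat > s.py <<'E'
from k import *
from bench import r
np.set_printoptions(precision=3,suppress=True)
o=r.get_obs();L,e=log(o);q=o["joints"];print("q",q,"tcp",o["tcp_pos"],"F",o["contact_force"]);print("L",L,"res",np.abs(e).max())
E
python3 - <<'E'
from s import *
p0_,R0=fk(q,L)
for k in(.4,.8,1.2,1.6):
    x=q.copy();x[4]+=k;x[6]-=k;print(k,*delta(x,L,R0,p0_))
E
```

```text
q [-0.362 -0.323  0.522  2.333  0.136  0.598  1.721] tcp [ 0.414 -0.144  0.308] F [ 1.135 -0.622  0.286]
L [ 0.292  0.    -0.003 -0.008  0.495  0.001 -0.002  0.04   0.472 -0.024
  0.03   0.276] res 3.0144771165918627e-06
0.4 [ 0.006 -0.052  0.018] [-0.163 -0.026 -0.166]
0.8 [ 0.022 -0.092  0.052] [-0.309 -0.138 -0.312]
1.2 [ 0.044 -0.114  0.097] [-0.416 -0.32  -0.414]
1.6 [ 0.069 -0.116  0.146] [-0.466 -0.547 -0.457]
```

arm_command([
  [[0.0,-0.05,0.02],[-0.163,-0.026,-0.166],0],
  [[0.0,-0.05,0.02],[-0.163,-0.026,-0.166],0],
  [[0.01,-0.09,0.055],[-0.309,-0.138,-0.312],0],
  [[0.01,-0.09,0.055],[-0.309,-0.138,-0.312],0],
  [[0.03,-0.11,0.1],[-0.416,-0.32,-0.414],0],
  [[0.03,-0.11,0.1],[-0.416,-0.32,-0.414],0],
  [[0.03,-0.11,0.1],[-0.416,-0.32,-0.414],0],
])

```text
clock: 2.85
tcp_pos: [0.4453, -0.2489, 0.4073]
orientation: [1.737, 1.342, 0.201]
contact_force: [-0.7, -1.1, -0.9]
grip_width: -0.0003
```

Run:
```python
from s import *
p0_,R0=fk(q,L)
for k in(.4,.8,1.2,1.6,2.0):
    x=q.copy();x[4]+=k;x[6]-=k;p,R=fk(x,L);print(k,*delta(x,L,R0,p0_),p,R[:,2])
```

```text
q [ 0.233 -0.28  -0.13   2.339  1.132  0.529  0.55 ] tcp [ 0.445 -0.249  0.407] F [-0.726 -1.086 -0.881]
L [ 0.285  0.     0.     0.031  0.538  0.005 -0.001  0.031  0.475  0.005
  0.001  0.301] res 4.992919261703754e-06
0.4 [ 0.027 -0.015  0.054] [-0.09  -0.187 -0.01 ] [ 0.472 -0.264  0.461] [ 0.692 -0.597 -0.406]
0.8 [ 0.057 -0.006  0.108] [-0.136 -0.382  0.047] [ 0.502 -0.255  0.515] [ 0.789 -0.569 -0.232]
1.2 [0.086 0.026 0.153] [-0.131 -0.554  0.163] [ 0.531 -0.223  0.56 ] [ 0.88  -0.467 -0.086]
1.6 [0.108 0.076 0.182] [-0.074 -0.679  0.322] [ 0.553 -0.173  0.589] [ 0.952 -0.305  0.009]
2.0 [0.12  0.137 0.191] [ 0.028 -0.733  0.499] [ 0.566 -0.112  0.598] [ 0.993 -0.111  0.038]
```

Run:
```python
from k import *
np.set_printoptions(precision=3,suppress=True)
d=json.load(open("d.json"));L,_=fit(d);q1=np.array(d[-1][0])
for P,pi in(((.42,-.16,.35),0),((.42,-.14,.08),0),((.51,-.14,.08),0),((.51,-.14,.24),0),((.51,-.14,.08),.35),((.51,-.14,.24),.35),((.58,-.14,.08),.5),((.58,-.14,.08),.8),((.48,.235,.18),.5),((.48,.235,.18),.8)):
    for s in(q1,np.r_[.2,.2,-.1,2.3,3.1,1,-1.4]):
        x,e,f=ik(P,tool(.05,pi),L,s)
        print(P,pi,x if e<.003 and f<.02 else"fail",e.round(3),f.round(3))
```

```text
(0.42, -0.16, 0.35) 0 fail 0.054 0.291
(0.42, -0.16, 0.35) 0 fail 0.054 0.291
(0.42, -0.14, 0.08) 0 fail 0.028 0.148
(0.42, -0.14, 0.08) 0 fail 0.028 0.148
(0.51, -0.14, 0.08) 0 fail 0.005 0.021
(0.51, -0.14, 0.08) 0 fail 0.005 0.021
(0.51, -0.14, 0.24) 0 fail 0.044 0.189
(0.51, -0.14, 0.24) 0 fail 0.044 0.189
(0.51, -0.14, 0.08) 0.35 fail 0.031 0.107
(0.51, -0.14, 0.08) 0.35 fail 0.031 0.107
(0.51, -0.14, 0.24) 0.35 fail 0.033 0.147
(0.51, -0.14, 0.24) 0.35 fail 0.033 0.147
(0.58, -0.14, 0.08) 0.5 [ 0.592  0.71  -0.35   2.44   3.388  0.981 -1.327] 0.0 0.0
(0.58, -0.14, 0.08) 0.5 [ 0.592  0.71  -0.35   2.44   3.388  0.981 -1.327] 0.0 0.0
(0.58, -0.14, 0.08) 0.8 [ 1.091  0.776 -1.038  2.316  2.499  0.506 -0.356] 0.0 0.0
(0.58, -0.14, 0.08) 0.8 [ 1.091  0.776 -1.038  2.316  2.499  0.506 -0.356] 0.0 0.0
(0.48, 0.235, 0.18) 0.5 fail 0.012 0.055
(0.48, 0.235, 0.18) 0.5 fail 0.012 0.055
(0.48, 0.235, 0.18) 0.8 [-0.349  0.257 -0.58   2.4    1.685  0.68  -0.75 ] 0.0 0.0
(0.48, 0.235, 0.18) 0.8 [-0.349  0.257 -0.58   2.4    1.685  0.68  -0.75 ] 0.0 0.0
```

Run:
```python
from k import *
np.set_printoptions(precision=2,suppress=True)
d=json.load(open("d.json"));L,_=fit(d);q1=np.array(d[-1][0])
P={"lo":(.535,-.14,.08),"hi":(.535,-.14,.235),"pick":(.585,-.14,.075),"place":(.48,.235,.17)}
for n,p in P.items():
  for pi in((0,.2) if n in("lo","hi") else(.35,.6,.8)):
    for yaw in(-.8,-.4,0,.4,.7,1.0):
      b=min((ik(p,tool(yaw,pi),L,s,.01) for s in(q1,np.r_[.2,.2,-.1,2.2,3.1,1,-1.4],np.r_[-.2,.2,.4,2.2,1.5,1,0],np.r_[.8,.5,-1,2,2,1,-1.])),key=lambda t:t[1]+t[2])
      if b[1]+b[2]<.01:print(n,pi,yaw,b[0])
```

```text
lo 0 -0.8 [-0.73  1.18  0.31  2.4   1.84  1.38 -2.04]
lo 0 0 [ 1.36  1.55 -0.93  2.44  3.81  1.21 -0.45]
lo 0 0.4 [ 1.02  1.11 -0.41  2.29  4.28  1.32 -1.22]
lo 0 0.7 [ 0.63  1.05  0.08  2.14  4.51  1.65 -1.53]
lo 0.2 -0.8 [-0.49  0.95  0.1   2.44  1.97  1.38 -1.84]
lo 0.2 0.4 [ 0.88  0.94 -0.29  2.35  4.17  1.23 -1.34]
lo 0.2 0.7 [ 0.61  0.92  0.09  2.19  4.51  1.43 -1.62]
hi 0 0.4 [ 0.96  0.69 -0.39  2.41  4.2   1.32 -1.52]
hi 0 0.7 [ 0.57  0.71  0.15  2.24  4.51  1.63 -1.78]
hi 0.2 -0.8 [ 0.53  0.77 -1.09  2.44  2.06  1.87 -1.06]
hi 0.2 0.4 [ 0.75  0.5  -0.17  2.42  4.2   1.19 -1.73]
hi 0.2 0.7 [ 0.23  0.65  0.56  2.27  4.51  1.64 -1.92]
pick 0.35 -0.8 [-0.32  0.82 -0.    2.35  2.03  1.23 -1.59]
pick 0.35 -0.4 [ 0.66  1.03 -0.82  2.44  2.74  1.58 -0.97]
pick 0.35 0 [ 0.79  0.91 -0.58  2.44  3.34  1.2  -1.08]
pick 0.35 0.4 [ 0.65  0.82 -0.16  2.3   4.07  1.11 -1.52]
pick 0.35 0.7 [ 0.6   0.84 -0.01  2.13  4.51  1.17 -1.75]
pick 0.35 1.0 [ 1.52  1.56 -1.4   1.87  0.4   0.65  2.96]
pick 0.6 -0.8 [-0.03  0.66 -0.26  2.31  1.97  1.03 -1.29]
pick 0.6 -0.4 [ 0.27  0.65 -0.37  2.43  2.56 
[... 580 characters left out ...]

place 0.35 -0.8 [-1.23  0.67  0.14  2.09  1.08  1.3  -1.16]
place 0.35 -0.4 [-1.13  0.58 -0.03  2.34  1.51  1.24 -1.34]
place 0.6 -0.8 [-1.02  0.53 -0.05  2.09  1.04  1.21 -1.04]
place 0.6 -0.4 [-0.86  0.43 -0.25  2.3   1.42  1.09 -1.09]
place 0.6 0 [ 0.16  0.85 -1.39  2.44  1.96  1.56 -0.79]
place 0.6 1.0 [ 0.89  0.88 -1.41  2.41  2.61  0.28 -0.08]
place 0.8 -0.8 [-0.83  0.45 -0.18  2.07  0.96  1.11 -0.9 ]
place 0.8 -0.4 [-0.66  0.36 -0.38  2.25  1.27  0.95 -0.85]
place 0.8 0 [-0.38  0.29 -0.58  2.39  1.67  0.73 -0.79]
place 0.8 0.4 [ 0.32  0.4  -1.12  2.44  2.08  0.59 -0.59]
place 0.8 0.7 [ 0.7   0.63 -1.41  2.41  2.09  0.48 -0.09]
place 0.8 1.0 [ 0.82  0.71 -1.41  2.33  1.68  0.23  0.68]
```

Run:
```python
from k import *
np.set_printoptions(precision=3,suppress=True)
d=json.load(open("d.json"));L,_=fit(d);q1=np.array(d[-1][0])
sd=np.r_[.9,.9,-.3,2.35,4.2,1.2,-1.4]
for yaw in(.3,.4,.5,.6):
  for pi in(0,.1,.2):
    z=tool(yaw,pi)[:,2]
    for nm,p in(("back",np.array([.535,-.14,.07])-.06*np.r_[z[:2],0]),("backhi",np.array([.535,-.14,.2])-.06*np.r_[z[:2],0]),("lo",(.535,-.14,.07)),("hi",(.535,-.14,.25))):
      x,e,f=ik(p,tool(yaw,pi),L,sd,.003);print(yaw,pi,nm,x if e+f<.01 else ("fail",e.round(3),f.round(3)))
x,e,f=ik(np.array([.46,-.19,.12]),tool(.45,.15),L,sd,.003);print("T",x,e,f)
p0_,R0=fk(q1,L)
for t in np.linspace(.125,1,8):
    xx=q1+t*(x-q1);p,R=fk(xx,L);print(t,p-p0_,Ro.from_matrix(R@R0.T).as_rotvec(),p,R[:,2])
```

```text
0.3 0 back [ 1.176  1.187 -0.43   2.38   4.305  1.324 -1.075]
0.3 0 backhi ('fail', np.float64(0.007), np.float64(0.036))
0.3 0 lo [ 1.048  1.177 -0.469  2.331  4.168  1.335 -1.088]
0.3 0 hi [ 1.502  0.952 -1.081  2.44   4.008  0.854 -1.155]
0.3 0.1 back [ 1.118  1.095 -0.394  2.417  4.223  1.286 -1.118]
0.3 0.1 backhi ('fail', np.float64(0.01), np.float64(0.052))
0.3 0.1 lo [ 0.988  1.084 -0.427  2.367  4.086  1.294 -1.141]
0.3 0.1 hi [ 1.59   0.955 -1.22   2.44   3.89   0.661 -1.097]
0.3 0.2 back [ 1.191  1.038 -0.497  2.44   4.153  1.109 -1.116]
0.3 0.2 backhi ('fail', np.float64(0.011), np.float64(0.057))
0.3 0.2 lo [ 0.912  0.988 -0.372  2.395  4.014  1.244 -1.21 ]
0.3 0.2 hi [ 1.397  0.639 -0.966  2.44   3.994  0.794 -1.44 ]
0.4 0 back [ 1.136  1.138 -0.36   2.32   4.428  1.322 -1.213]
0.4 0 backhi [ 1.12   0.79  -0.385  2.431  4.362  1.329 -1.442]
0.4 0 lo [ 1.017  1.138 -0.402  2.284  4.291  1.322 -1.209]
0.4 0 hi [ 0.95   0.646 -0.377  2.411  4.198  1.319 -1.562]
0.4 0.1 back [ 1.078  1.053 -0.316  2.355  4.363  1.281 -1.253]
0.4 0.1 backhi [ 1.168  0.713 -0.449  2.44   4.35
[... 2075 characters left out ...]
 [ 0.519 -0.708 -0.48 ]
0.25 [ 0.018 -0.147 -0.019] [-0.404  0.076 -0.082] [ 0.464 -0.396  0.388] [ 0.514 -0.783 -0.349]
0.375 [ 0.048 -0.182 -0.038] [-0.533  0.037  0.006] [ 0.493 -0.43   0.369] [ 0.594 -0.767 -0.243]
0.5 [ 0.082 -0.187 -0.079] [-0.567 -0.044  0.166] [ 0.527 -0.436  0.329] [ 0.726 -0.659 -0.197]
0.625 [ 0.106 -0.161 -0.138] [-0.487 -0.154  0.369] [ 0.551 -0.41   0.269] [ 0.861 -0.465 -0.207]
0.75 [ 0.106 -0.106 -0.204] [-0.29  -0.281  0.583] [ 0.552 -0.355  0.203] [ 0.951 -0.196 -0.238]
0.875 [ 0.076 -0.028 -0.259] [ 0.012 -0.414  0.784] [ 0.522 -0.277  0.148] [ 0.965  0.118 -0.234]
1.0 [ 0.015  0.059 -0.287] [ 0.394 -0.538  0.962] [ 0.46 -0.19  0.12] [ 0.89   0.43  -0.149]
```

arm_command([
  [[0.0,-0.085,0.0],[-0.216,0.065,-0.082],0],
  [[0.0,-0.085,0.0],[-0.216,0.065,-0.082],0],
  [[0.0,-0.14,-0.01],[-0.404,0.076,-0.082],0],
  [[0.0,-0.14,-0.01],[-0.404,0.076,-0.082],0],
  [[0.01,-0.18,-0.03],[-0.533,0.037,0.006],0],
  [[0.01,-0.18,-0.03],[-0.533,0.037,0.006],0],
  [[0.03,-0.19,-0.07],[-0.567,-0.044,0.166],0],
  [[0.03,-0.19,-0.07],[-0.567,-0.044,0.166],0],
  [[0.03,-0.19,-0.07],[-0.567,-0.044,0.166],0],
])

```text
clock: 3.75
tcp_pos: [0.475, -0.441, 0.3356]
orientation: [1.146, 1.351, -0.051]
contact_force: [0.2, -0.4, 0.4]
grip_width: 0.0004
```

Run:
```python
from s import *
from h import plane
print("tin",plane("scene",(398,242),.052),"bottle",plane("scene",(437,245),0),plane("top",(423,222),0))
p0_,R0=o["tcp_pos"],Ro.from_rotvec(o["orientation"]).as_matrix();print("zt",R0[:,2])
x,e,f=ik(np.array([.45,-.2,.14]),tool(.45,.12),L,np.r_[.9,.9,-.3,2.35,4.2,1.2,-1.4],.003);print("T",x,e,f)
for t in(.2,.4,.6,.8,1):
    xx=q+t*(x-q);p,R=fk(xx,L);print(t,p-p0_,Ro.from_matrix(R@R0.T).as_rotvec(),p,R[:,2])
```

```text
q [ 0.643  0.223 -0.072  2.432  2.928  0.894 -0.551] tcp [ 0.475 -0.441  0.336] F [ 0.245 -0.422  0.437]
L [ 0.287  0.    -0.     0.03   0.541  0.001  0.     0.032  0.472  0.
  0.     0.309] res 2.399883834774963e-05
tin [ 0.462 -0.416  0.052] bottle [ 0.488 -0.56   0.   ] [ 0.487 -0.559  0.   ]
zt [ 0.725 -0.66  -0.199]
T [ 0.929  0.84  -0.003  2.371  4.51   1.462 -1.502] 1.3625926860269864e-07 8.956407125124711e-07
0.2 [ 0.03   0.017 -0.037] [ 0.035 -0.043  0.175] [ 0.505 -0.424  0.299] [ 0.836 -0.516 -0.186]
0.4 [ 0.048  0.054 -0.083] [ 0.146 -0.089  0.374] [ 0.523 -0.387  0.252] [ 0.928 -0.317 -0.197]
0.6 [ 0.047  0.108 -0.131] [ 0.333 -0.135  0.579] [ 0.522 -0.333  0.204] [ 0.975 -0.077 -0.208]
0.8 [ 0.022  0.173 -0.172] [ 0.59  -0.177  0.777] [ 0.498 -0.268  0.164] [ 0.965  0.182 -0.19 ]
1 [-0.025  0.241 -0.196] [ 0.908 -0.211  0.962] [ 0.45 -0.2   0.14] [ 0.894  0.432 -0.12 ]
```

arm_command([
  [[0.01,0.017,-0.037],[0.035,-0.043,0.175],0],
  [[0.01,0.017,-0.037],[0.035,-0.043,0.175],0],
  [[0.02,0.054,-0.083],[0.146,-0.089,0.374],0],
  [[0.02,0.054,-0.083],[0.146,-0.089,0.374],0],
  [[0.02,0.11,-0.131],[0.333,-0.135,0.579],0],
  [[0.02,0.11,-0.131],[0.333,-0.135,0.579],0],
  [[0,0.173,-0.172],[0.59,-0.177,0.777],0],
  [[0,0.173,-0.172],[0.59,-0.177,0.777],0],
  [[-0.025,0.241,-0.196],[0.908,-0.211,0.962],0],
  [[-0.025,0.241,-0.196],[0.908,-0.211,0.962],0],
])

```text
clock: 4.75
tcp_pos: [0.4491, -0.1975, 0.1407]
orientation: [1.026, 1.633, 1.355]
contact_force: [-8.6, 20.5, 3.4]
grip_width: 0.0002
```

Run:
```python
from s import *
from h import *
R0=Ro.from_rotvec(o["orientation"]).as_matrix();print("zt",R0[:,2],R0[:,0])
m=r.camera_model("wrist");im=r.grab_frame("wrist");cv2.imwrite("pics/w1.png",im);np.save("pics/w1.npy",m["camera_from_world"])
```

```text
q [ 1.43   0.897 -0.577  2.39   4.509  1.002 -1.369] tcp [ 0.449 -0.197  0.141] F [-8.575 20.5    3.415]
L [ 0.287  0.    -0.     0.03   0.542  0.     0.     0.031  0.473  0.
  0.     0.31 ] res 4.7808687327899335e-06
zt [ 0.917  0.372 -0.143] [-0.384  0.921 -0.062]
```

View pics/w1.png

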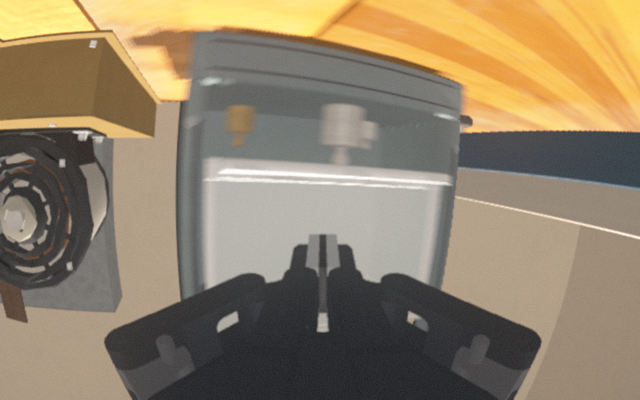

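Blurred view (image up is world down): bright rail at v≈160–182, big weight at about (345,125), brass at (240,120), small weight at (368,133). The arm is still settling, so I'll hold and re-measure from a sharp frame.

arm_command([
  [[0,0,0],[0,0,0],0],
  [[0,0,0],[0,0,0],0],
  [[0,0,0],[0,0,0],0],
])

```text
clock: 5.1
tcp_pos: [0.4505, -0.1997, 0.1428]
orientation: [1.019, 1.634, 1.346]
contact_force: [1.1, -0.2, -0.1]
grip_width: 0.0001
```

Run:
```python
from s import *
from h import *
R0=Ro.from_rotvec(o["orientation"]).as_matrix();print("zt",R0[:,2],R0[:,0])
m=r.camera_model("wrist");im=r.grab_frame("wrist");cv2.imwrite("pics/w2.png",im);np.save("pics/w2.npy",m["camera_from_world"])
c=cv2.resize(im[10:310,170:490],None,fx=2,fy=2,interpolation=cv2.INTER_CUBIC)[:600];cv2.imwrite("pics/w2c.png",c)
print(m["camera_from_world"])
```

```text
q [ 1.43   0.891 -0.578  2.387  4.507  1.002 -1.367] tcp [ 0.451 -0.2    0.143] F [ 1.067 -0.232 -0.053]
L [ 0.287  0.    -0.     0.03   0.542  0.     0.     0.031  0.473  0.
  0.     0.31 ] res 4.75918883746651e-06
zt [ 0.918  0.369 -0.144] [-0.382  0.921 -0.072]
[[-0.382  0.921 -0.072  0.366]
 [-0.142  0.019  0.99  -0.043]
 [ 0.913  0.389  0.124 -0.212]
 [ 0.     0.     0.     1.   ]]
```

View pics/w2c.png

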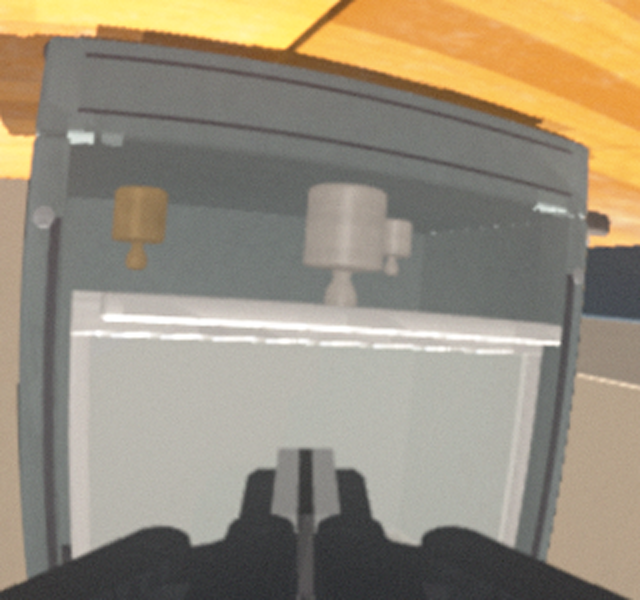

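Run:
```python
from h import *
np.set_printoptions(precision=4,suppress=True)
m=dict(camera_matrix=r.camera_model("wrist")["camera_matrix"],camera_from_world=np.load("pics/w2.npy"))
C=lambda u,v:(170+u/2-.25,10+v/2-.25)
print("cam",ray("wrist",(322,198),m)[0])
a=plane("wrist",C(50,40),0,m);b=plane("wrist",C(587,150),0,m);print("plinth z0",a,b,np.linalg.norm(a-b),"yaw",np.arctan2(-(b-a)[0],(b-a)[1]))
a=plane("wrist",C(40,133),.04,m);b=plane("wrist",C(585,212),.04,m);print("plinth top",a,b,np.linalg.norm(a-b),np.arctan2(-(b-a)[0],(b-a)[1]))
for z in(.09,.095,.1,.105):
    a=plane("wrist",C(103,314),z,m);b=plane("wrist",C(560,338),z,m);print(z,a,b,np.linalg.norm(a-b))
o1,d1=ray("wrist",C(103,314),m);o2,d2=ray("wrist",C(560,338),m)
for yaw in(.04,.07,.1,.13):
    f=lambda k:(o1+d1*k[0])+.2*np.array([-np.sin(yaw),np.cos(yaw),0])-(o2+d2*k[1])
    from scipy.optimize import least_squares
    s=least_squares(f,[.3,.3]);print(yaw,o1+d1*s.x[0],o2+d2*s.x[1],f(s.x))
# weight base front: body bottom at z=.04
print("wbase front",plane("wrist",C(345,185),.04,m)," sides",plane("wrist",C(306,190),.04,m),plane("wrist",C(387,190),.04,m))
print(proj("wrist",(.5515,-.262,.235),m))
```

```text
cam [ 0.3279 -0.254   0.0956]
plinth z0 [ 0.5654 -0.2689  0.    ] [ 0.5579 -0.0002  0.    ] 0.26883965213647804 yaw 0.027996440738671767
plinth top [ 0.5583 -0.2669  0.04  ] [ 0.5389 -0.0215  0.04  ] 0.24625116202665204 0.07885790692247563
0.09 [ 0.1971 -0.2631  0.09  ] [ 0.1753 -0.4135  0.09  ] 0.15200212269865723
0.095 [ 0.3143 -0.2549  0.095 ] [ 0.312  -0.2706  0.095 ] 0.01581130358328193
0.1 [ 0.4314 -0.2468  0.1   ] [ 0.4487 -0.1276  0.1   ] 0.12037951553209336
0.105 [ 0.5485 -0.2386  0.105 ] [0.5854 0.0153 0.105 ] 0.2565703346474683
0.04 [ 0.5411 -0.2391  0.1047] [ 0.5331 -0.0393  0.1031] [-0.0001  0.      0.0016]
0.07 [ 0.5471 -0.2387  0.1049] [ 0.5332 -0.0392  0.1031] [-0.0001  0.      0.0018]
0.1 [ 0.553  -0.2383  0.1052] [ 0.5331 -0.0393  0.1031] [-0.0001  0.      0.0021]
0.13 [ 0.5587 -0.2379  0.1054] [ 0.5329 -0.0396  0.1031] [-0.0001  0.      0.0024]
wbase front [ 0.5913 -0.1286  0.04  ]  sides [ 0.6186 -0.1372  0.04  ] [ 0.5864 -0.1085  0.04  ]
[193.9627 330.0124]
```

Sharp view: rail front edge from (103,314) to (560,338) in the crop, big weight body at (345,225). From this, the rail-edge middle is about (0.535, -0.139, 0.104) with a yaw of roughly 0.05. Next I'll go under the rail.

arm_command([
  [[0.01,0.02,-0.03],[-0.02,0.05,0],0],
  [[0.02,0.025,-0.057],[-0.04,0.1,0],0],
  [[0.02,0.025,-0.057],[-0.04,0.1,0],0],
  [[0.02,0.025,-0.057],[-0.04,0.1,0],0],
  [[0.02,0.025,-0.057],[-0.04,0.1,0],0],
  [[0.02,0.025,-0.057],[-0.04,0.1,0],0],
])

```text
clock: 5.75
tcp_pos: [0.4698, -0.1756, 0.0859]
orientation: [1.081, 1.725, 1.276]
contact_force: [0.5, -0.7, -0.1]
grip_width: -0.0
```

Run:
```python
from s import *
from h import *
R0=Ro.from_rotvec(o["orientation"]).as_matrix();print("zt",R0[:,2],R0[:,0]);tip=o["tcp_pos"]+.017*R0[:,2];print("tip",tip)
for n in("scene","top"):
    im=r.grab_frame(n);cv2.imwrite(f"pics/{n}1.png",im)
```

```text
q [ 1.334  0.964 -0.576  2.392  4.344  0.909 -1.219] tcp [ 0.47  -0.176  0.086] F [ 0.518 -0.659 -0.148]
L [ 0.287  0.    -0.     0.03   0.542  0.     0.     0.031  0.473  0.
  0.     0.31 ] res 4.634476533205145e-06
zt [ 0.899  0.36  -0.248] [-0.387  0.92  -0.068]
tip [ 0.485 -0.17   0.082]
```

arm_command([
  [[0.03,0.014,0],[0,0,0],0],
  [[0.05,0.023,0],[0,0,0],0],
  [[0.06,0.027,0],[0,0,0],0],
  [[0.066,0.03,0],[0,0,0],0],
  [[0.066,0.03,0],[0,0,0],0],
  [[0.066,0.03,0],[0,0,0],0],
])

```text
clock: 6.45
tcp_pos: [0.5354, -0.1453, 0.085]
orientation: [1.083, 1.726, 1.277]
contact_force: [0.7, -0.5, -0.7]
grip_width: -0.0001
```

arm_command([
  [[0,0,0.005],[0,0,0],0],
  [[0,0,0.01],[0,0,0],0],
  [[0,0,0.015],[0,0,0],0],
  [[0,0,0.02],[0,0,0],0],
  [[0,0,0.025],[0,0,0],0],
  [[0,0,0.03],[0,0,0],0],
  [[0,0,0.03],[0,0,0],0],
  [[0,0,0.03],[0,0,0],0],
])

```text
clock: 7.25
tcp_pos: [0.5359, -0.1451, 0.1153]
orientation: [1.082, 1.726, 1.277]
contact_force: [-3.6, -1.1, -3.2]
grip_width: -0.0005
```

Run:
```python
from s import *
from h import *
R0=Ro.from_rotvec(o["orientation"]).as_matrix();print("tip",o["tcp_pos"]+.017*R0[:,2])
ims=[cv2.resize(cv2.imread("pics/scene1.png")[118:238,272:372],None,fx=4,fy=4,interpolation=cv2.INTER_CUBIC)]
im=r.grab_frame("scene");cv2.imwrite("pics/scene2.png",im)
ims.append(cv2.resize(im[118:238,272:372],None,fx=4,fy=4,interpolation=cv2.INTER_CUBIC))
cv2.imwrite("pics/z2.png",np.hstack(ims))
```

```text
q [ 1.218  0.914 -0.679  2.367  4.139  0.866 -1.207] tcp [ 0.536 -0.145  0.115] F [-3.645 -1.132 -3.187]
L [ 0.287  0.    -0.     0.03   0.542  0.     0.     0.031  0.473  0.
  0.     0.31 ] res 4.673993432069423e-06
tip [ 0.551 -0.139  0.111]
```

View pics/z2.png

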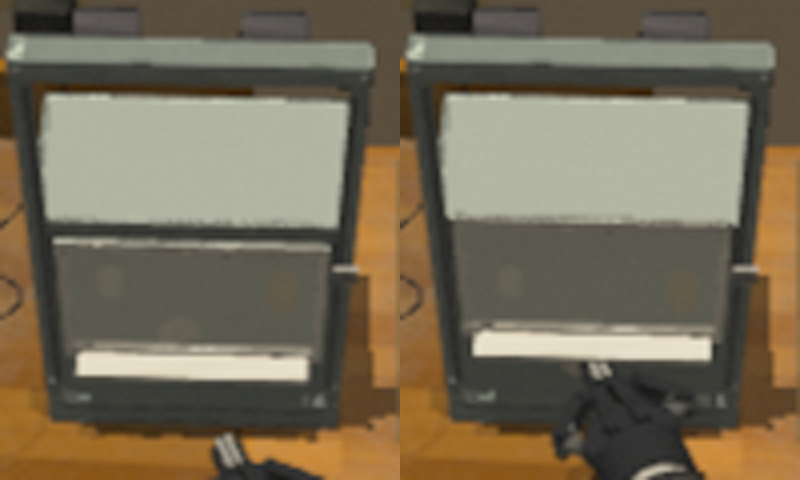

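Left shows the sash before contact. Right shows the rail's lower edge moved from v=378 to 358 in the crop, so it has risen about 19 mm, carried by the fingertips with low force. I'll lift on to just short of the line.

arm_command([
  [[-0.003,0,0.012],[0,0,0],0],
  [[-0.004,0,0.024],[0,0,0],0],
  [[-0.004,0,0.036],[0,0,0],0],
  [[-0.004,0,0.048],[0,0,0],0],
  [[-0.004,0,0.06],[0,0,0],0],
  [[-0.004,0,0.07],[0,0,0],0],
  [[-0.004,0,0.08],[0,0,0],0],
  [[-0.004,0,0.09],[0,0,0],0],
  [[-0.004,0,0.09],[0,0,0],0],
  [[-0.004,0,0.09],[0,0,0],0],
])

```text
clock: 8.3
tcp_pos: [0.5323, -0.1447, 0.2055]
orientation: [1.081, 1.726, 1.278]
contact_force: [1.5, 0.5, -2.7]
grip_width: 0.0004
```

Run:
```python
from s import *
from h import *
R0=Ro.from_rotvec(o["orientation"]).as_matrix();print("tip",o["tcp_pos"]+.017*R0[:,2])
m=r.camera_model("wrist");im=r.grab_frame("wrist");cv2.imwrite("pics/w3.png",im);np.save("pics/w3.npy",m["camera_from_world"])
cv2.imwrite("pics/w3c.png",cv2.resize(im[100:340,160:480],None,fx=2.5,fy=2.5,interpolation=cv2.INTER_CUBIC))
print("clip at",proj("wrist",(.551,-.263,.235),m))
```

```text
q [ 1.299  0.68  -0.79   2.394  4.188  0.809 -1.452] tcp [ 0.532 -0.145  0.206] F [ 1.513  0.52  -2.663]
L [ 0.287  0.    -0.     0.03   0.542  0.     0.     0.031  0.473  0.
  0.     0.31 ] res 4.647976417193611e-06
tip [ 0.548 -0.139  0.201]
clip at [ 77.787 306.004]
```

View pics/w3c.png

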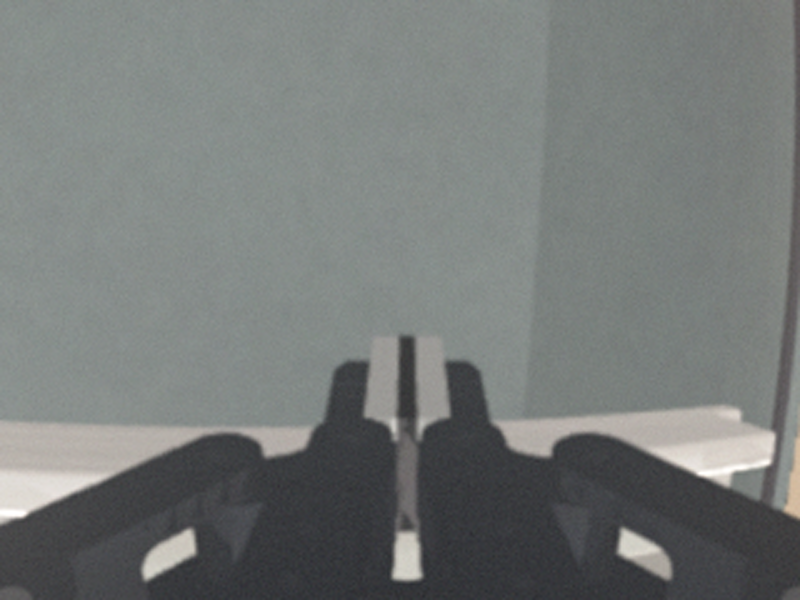

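Rail underside is visible at crop rows ≈420–520, and its left-end front-lower corner at (774,433) gives the present height. The clip lies outside this crop.

Run:
```python
from h import *
np.set_printoptions(precision=4,suppress=True)
m=dict(camera_matrix=r.camera_model("wrist")["camera_matrix"],camera_from_world=np.load("pics/w3.npy"))
px=(160+774/2.5-.3,100+433/2.5-.3)
for y in(-.037,-.04,-.043):print(plane("wrist",px,y,m,1))
# clip patch brightness profile
im=cv2.cvtColor(cv2.imread("pics/w3.png"),cv2.COLOR_BGR2GRAY)
for v in range(270,345,3):print(v,im[v,50:110:4])
```

```text
[ 0.5351 -0.037   0.2189]
[ 0.5327 -0.04    0.218 ]
[ 0.5303 -0.043   0.2172]
270 [143 130 130 133 128 136 139 137  98  93 124 137 123 120 224]
273 [142 131 133 131 129 136 137 137 107  90 119 134 123 123 213]
276 [140 135 131 131 129 135 134 134 106  91 106 134 122 120 217]
279 [148 140 130 132 133 137 136 136 114  95 102 134 124 117 220]
282 [148 133 138 128 131 136 134 136 131  89  97 136 128 118 203]
285 [139 133 132 129 135 138 134 137 128  91  93 135 123 119 206]
288 [141 134 131 135 128 135 138 134 136  94  88 135 130 120 178]
291 [146 134 131 130 133 134 134 135 134  92  90 137 133 119 152]
294 [146 134 130 130 130 130 135 137 137  94  88 140 135 120 144]
297 [143 135 131 131 138 159 144 134 136  92  89 137 132 121 130]
300 [144 142 128 138 141 138 139 138 137 131 117 137 136 121 122]
303 [138 138 129 165 165 164 155 155 150 144 145 139 144 125 117]
306 [140 138 130 159 162 170 166 166 167 162 163 151 144 126 119]
309 [174 157 185 166 167 168 163 164 164 167 165 153 145 122 117]
312 [190 186 188 166 166 170 164 167 161 167 165 161 151 117 119]
315 [187 188 190 113 137 156 164 161 166 163 165 161 152 121 119]
318 [187 188 190 105  63  64  64  76  96 116 148 152 152 127 121]
321 [184 189 190 186 136 107  89  69  68  61  59  63 154 124 117]
324 [190 187 190 188 120  88 157 157 155 151 141 123 156 127 120]
327 [191 188 187 181  92  85 106 164 163 159 159 164 155 132 121]
330 [186 190 192 175  88  92  90 167 166 165 165 163 148 132 120]
333 [184 188 186 187  87  90 167 176 169 166 163 162 148 143 117]
336 [189 188 188 187 152 120 189 144 159 165 177 200 191 135  82]
339 [187 189 189 189 184 182 184 150 141 147 132  92 112 137  73]
342 [189 187 188 184 182 181 186 169 146 143 139  93  99 139  70]
```

Run:
```python
from h import *
np.set_printoptions(precision=4,suppress=True)
m=dict(camera_matrix=r.camera_model("wrist")["camera_matrix"],camera_from_world=np.load("pics/w3.npy"))
im=cv2.cvtColor(cv2.imread("pics/w3.png"),cv2.COLOR_BGR2GRAY)
for u in range(62,102,3):
    s=im[308:332,u].astype(int);print(u,308+s.argmin(),s.min(),end="; ")
print()
for x in(.545,.551,.557):
    print(x,[plane("wrist",p,x,m,0) for p in((66,317),(82,319.8),(94,321.2))])
```

```text
62 316 92; 65 317 60; 68 318 63; 71 318 62; 74 318 64; 77 319 65; 80 319 62; 83 320 64; 86 321 61; 89 322 62; 92 322 62; 95 322 62; 98 331 144; 101 312 120; 
0.545 [array([ 0.545 , -0.2682,  0.239 ]), array([ 0.545 , -0.2592,  0.2395]), array([ 0.545 , -0.2526,  0.2395])]
0.551 [array([ 0.551 , -0.2711,  0.2418]), array([ 0.551 , -0.2617,  0.2423]), array([ 0.551 , -0.2549,  0.2424])]
0.557 [array([ 0.557 , -0.274 ,  0.2446]), array([ 0.557 , -0.2643,  0.2452]), array([ 0.557 , -0.2571,  0.2453])]
```

The clip's dark line was found in code at (82,320), giving z≈0.242. The rail edge is now at about 0.218. I'll lift a further 32 mm and then let go.

arm_command([
  [[0,0,0.008],[0,0,0],0],
  [[0,0,0.016],[0,0,0],0],
  [[0,0,0.024],[0,0,0],0],
  [[0,0,0.032],[0,0,0],0],
  [[0,0,0.032],[0,0,0],0],
  [[0,0,0.032],[0,0,0],0],
])

```text
clock: 8.95
tcp_pos: [0.532, -0.1447, 0.2377]
orientation: [1.081, 1.726, 1.277]
contact_force: [0.3, 0.9, -3.4]
grip_width: -0.0001
```

Run:
```python
from h import *
o=r.get_obs();print(o["tcp_pos"],o["joints"].round(2));np.save("pics/w4.npy",r.camera_model("wrist")["camera_from_world"]);im=r.grab_frame("wrist");cv2.imwrite("pics/w4.png",im)
```

```text
[ 0.53202885 -0.14468637  0.23770881] [ 1.33  0.59 -0.83  2.39  4.22  0.79 -1.56]
```

arm_command([
  [[0,0,-0.01],[0,0,0],0],
  [[0,0,-0.02],[0,0,0],0],
  [[0,0,-0.032],[0,0,0],0],
  [[0,0,-0.032],[0,0,0],0],
  [[0,0,-0.032],[0,0,0],0],
  [[0,0,-0.032],[0,0,0],0],
  [[0,0,-0.032],[0,0,0],0],
  [[0,0,-0.032],[0,0,0],0],
  [[0,0,-0.032],[0,0,0],0],
])

```text
clock: 9.9
tcp_pos: [0.5322, -0.1449, 0.2056]
orientation: [1.082, 1.726, 1.278]
contact_force: [0.4, 0.6, -0.4]
grip_width: -0.0
```

Run:
```python
from h import *
o=r.get_obs();print(o["tcp_pos"],o["contact_force"])
np.save("pics/w5.npy",r.camera_model("wrist")["camera_from_world"]);im=r.grab_frame("wrist");cv2.imwrite("pics/w5.png",im)
f=lambda n:cv2.resize(cv2.imread(n)[240:360,40:240],None,fx=4,fy=4,interpolation=cv2.INTER_CUBIC)[:300]
a=cv2.resize(cv2.imread("pics/w5.png")[230:350,40:240],None,fx=4,fy=4,interpolation=cv2.INTER_CUBIC)
cv2.imwrite("pics/z5.png",a)
```

```text
[ 0.5321619  -0.14494209  0.20559111] [ 0.40815458  0.62586369 -0.41273252]
```

View pics/z5.png

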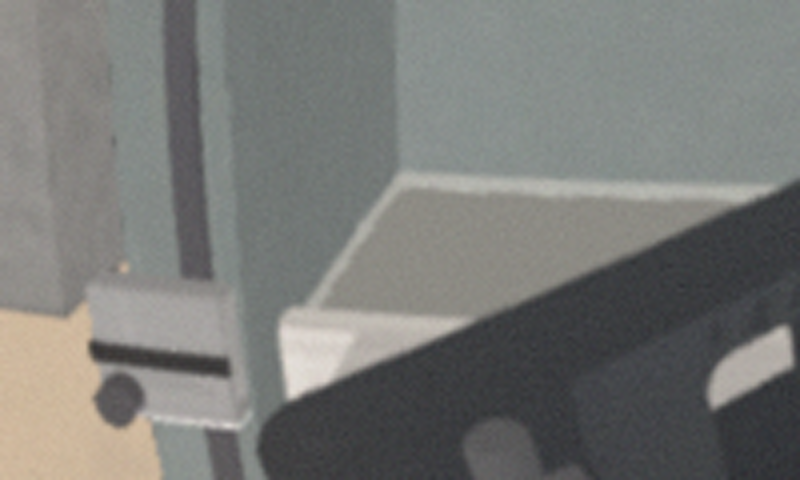

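Clip at crop (90–245, 285–425) with its line at (160,357). The rail's underside right-back corner is at about (283,318), and its front corner hides behind the gripper.

Run:
```python
from h import *
np.set_printoptions(precision=4,suppress=True)
K=r.camera_model("wrist")["camera_matrix"]
m=dict(camera_matrix=K,camera_from_world=np.load("pics/w5.npy"))
print("back corner",[plane("wrist",(110.5,309.3),y,m,1) for y in(-.238,-.242)])
for x in(.548,.551,.554):print("line",plane("wrist",(79.8,319),x,m,0))
g=cv2.cvtColor(cv2.imread("pics/w5.png"),cv2.COLOR_BGR2GRAY)
g3=cv2.cvtColor(cv2.imread("pics/w3.png"),cv2.COLOR_BGR2GRAY)
for u in(430,445,460,466):
  print(u,"w3",g3[255:300:2,u]);print(u,"w5",g[255:320:2,u])
for v in(265,272,276,280,284,290,296):print(v,"w5 row",g[v,450:485:2])
```

```text
back corner [array([ 0.5275, -0.238 ,  0.2252]), array([ 0.5406, -0.242 ,  0.2308])]
line [ 0.548  -0.2621  0.2407]
line [ 0.551  -0.2634  0.2421]
line [ 0.554  -0.2646  0.2436]
430 w3 [128 126 121 124 150 182 183 183 175 178 177 182 209 210 219 181  76  64
  61  59  65  63  62]
430 w5 [124 127 125 123 123 124 125 121 123 120 124 122 120 122 125 104  62  64
  65  61  59  56  57  55  62  61  57  65  66  66  71  63  65]
445 w3 [122 124 125 126 174 187 181 181 177 176 185 205 209 212 215 213 224 247
 177  87  58  60  58]
445 w5 [122 121 125 121 126 124 120 125 121 127 123 123 121 124 122 124 124 121
 114  65  64  60  57  57  60  57  60  58  59  60  57  68  69]
460 w3 [131 127 129 126 127 129 128 146 180 185 206 206 210 211 206 221 183 127
 129 130 124 125  93]
460 w5 [127 127 127 125 126 127 127 126 127 127 128 129 124 124 125 123 129 125
 123 127 129 127  86  61  63  63  56  58  62  58  56  57  61]
466 w3 [131 134 129 131 129 132 129 132 143 195 213 215 220 211 222 241 104  92
  90  87  86  84  90]
466 w5 [128 130 128 132 129 130 127 129 129 130 128 128 126 122 116 112 100  94
  91  87  86  85  84  73  67  59  65  61  59  65  60  57  59]
265 w5 row [124 124 127 128 128 127 128 132 130 129  94  92 114 145 148 181 189 189]
272 w5 row [126 120 120 124 124 130 124 131 130 112  87  92 138 143 148 186 189 191]
276 w5 row [125 119 123 122 125 127 127 131 128  91  90 103 137 145 140 194 191 193]
280 w5 row [125 122 124 125 124 128 125 127 124  91  93 116 147 146 185 194 191 191]
284 w5 row [126 124 129 127 125 125 125 129 115  82  87 134 145 149 186 191 190 191]
290 w5 row [122 125 123 127 124 125 128 130  88  89 102 142 145 142 193 189 193 192]
296 w5 row [ 62  72  93 115 124 127 132 116  82  89 131 143 148 187 192 191 194 192]
```

arm_command([
  [[-0.02,-0.01,-0.003],[0,0,0],0],
  [[-0.04,-0.02,-0.01],[0,0,0],0],
  [[-0.06,-0.03,-0.01],[0,0,0],0],
  [[-0.07,-0.04,-0.01],[0,0,0],0],
  [[-0.07,-0.04,-0.01],[0,0,0],0],
  [[-0.07,-0.04,-0.01],[0,0,0],0],
  [[-0.07,-0.04,-0.01],[0,0,0],0],
])

```text
clock: 10.65
tcp_pos: [0.4627, -0.1841, 0.1956]
orientation: [1.08, 1.726, 1.279]
contact_force: [-0.4, -0.0, 0.1]
grip_width: -0.0001
```

Run:
```python
from h import *
np.set_printoptions(precision=4,suppress=True)
o=r.get_obs();print(o["tcp_pos"],o["contact_force"],o["joints"])
m=r.camera_model("wrist");np.save("pics/w6.npy",m["camera_from_world"]);im=r.grab_frame("wrist");cv2.imwrite("pics/w6.png",im)
for p in((.551,-.263,.242),(.54,-.239,.242),(.53,-.04,.242)):print(proj("wrist",p,m))
u,v=proj("wrist",(.545,-.25,.242),m).astype(int);x=max(0,min(540,u-50));y=max(0,min(325,v-37))
print(x,y);cv2.imwrite("pics/z6.png",cv2.resize(im[y:y+75,x:x+100],None,fx=8,fy=8,interpolation=cv2.INTER_CUBIC))
im=r.grab_frame("scene");cv2.imwrite("pics/scene3.png",im)
im=r.grab_frame("top");cv2.imwrite("pics/top3.png",im)
```

```text
[ 0.4627 -0.1841  0.1956] [-0.4032 -0.0382  0.144 ] [ 1.4835  0.6869 -0.7454  2.4216  4.4502  0.8448 -1.546 ]
[164.9099 295.5919]
[198.0424 301.8745]
[436.4177 288.293 ]
132 262
```

View pics/z6.png

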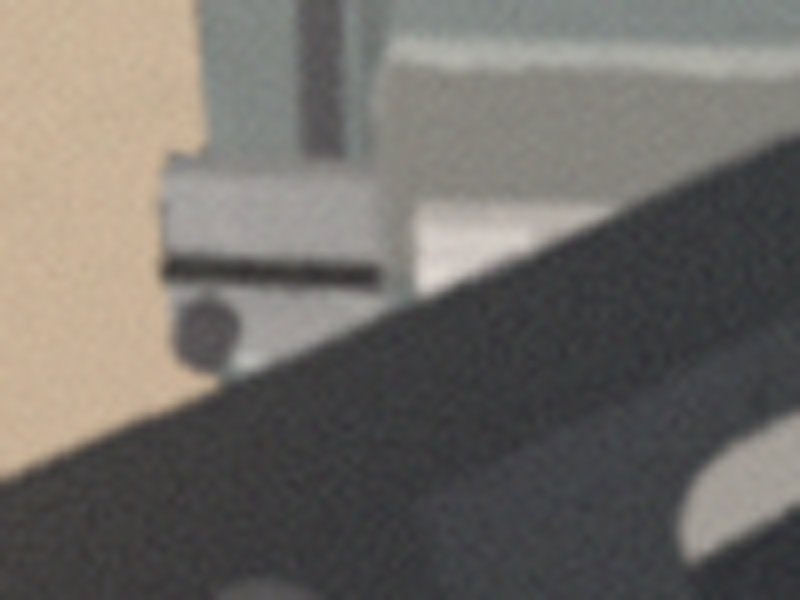

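Clip line at crop (270,272), which is px (165.7,296). The rail underside's back-right corner is at crop (415,205), px (183.8,287.5). I'll compare with predictions and with the outside cameras' before/after shift.

Run:
```python
from h import *
np.set_printoptions(precision=4,suppress=True)
K=r.camera_model("wrist")["camera_matrix"]
m5=dict(camera_matrix=K,camera_from_world=np.load("pics/w5.npy"));m=dict(camera_matrix=K,camera_from_world=np.load("pics/w6.npy"))
print("corner tri",tri([ray("wrist",(110.5,309.3),m5),ray("wrist",(183.8,287.5),m)]))
print("line tri",tri([ray("wrist",(79.8,319),m5),ray("wrist",(165.7,296),m)]))
for y in(-.238,-.251):
  for z in(.236,.242,.248):print(y,z,proj("wrist",(.568,y,z),m5),proj("wrist",(.568,y,z),m))
# outside cameras: lower rail edge: bright->dark per column, subpixel
def edge(n,cols,r0,r1):
    g=cv2.cvtColor(cv2.imread(n),cv2.COLOR_BGR2GRAY).astype(float);out=[]
    for u in cols:
        s=g[r0:r1,u];d=np.diff(s);i=d.argmin()
        lo=s[min(i+3,len(s)-1)];hi=s[max(i-3,0)];t=(lo+hi)/2
        k=[j for j in range(max(i-3,0),min(i+3,len(s)-1)) if s[j]>=t>s[j+1]]
        out.append(r0+k[0]+(s[k[0]]-t)/(s[k[0]]-s[k[0]+1]) if k else np.nan)
    return np.array(out)
c=np.array([300,310,330,340])
for n,cam,r0 in(("scene0","scene",205),("scene3","scene",160),("top0","top",195),("top3","top",150)):
    print(n,edge(f"pics/{n}.png",c,r0,r0+ (18 if n[-1]=="0" else 35)))
for cam in("scene","top"):
    for y in(-.08,-.2):
        x=.535+(-.139-y)*.05
        print(cam,y,*[proj(cam,(x,y,z)) for z in(.104,.236,.242,.248)])
```

```text
corner tri (array([ 0.5643, -0.2494,  0.2405]), [np.float64(0.0004810363004820307), np.float64(0.00048103630048196397)])
line tri (array([ 0.5484, -0.2622,  0.2411]), [np.float64(0.00020329412010341446), np.float64(0.0002032941201033698)])
-0.238 0.236 [130.376  299.6026] [198.6445 281.3424]
-0.238 0.242 [131.3421 309.8811] [198.7846 288.7693]
-0.238 0.248 [132.417  319.8963] [198.9683 296.0806]
-0.251 0.236 [108.2612 298.0547] [181.903  280.9576]
-0.251 0.242 [109.3866 308.3458] [182.1333 288.4374]
-0.251 0.248 [110.6308 318.3793] [182.4125 295.8006]
scene0 [211.5455 211.9    212.5216 212.5913]
scene3 [186.52   187.161  187.5    187.6173]
top0 [207.3763 206.6117 204.895  203.8418]
top3 [152.     151.6522 183.4667 183.395 ]
scene -0.08 [301.1036 211.4974] [299.5932 188.7099] [299.5195 187.5981] [299.4453 186.4792]
scene -0.2 [336.1119 211.7706] [337.0511 188.9934] [337.0969 187.8821] [337.143  186.7636]
top -0.08 [299.8023 206.748 ] [298.112  188.2958] [298.0281 187.3798] [297.9435 186.4565]
top -0.2 [331.8226 203.3938] [332.9343 184.7472] [332.9894 183.822 ] [333.045  182.8895]
```

Run:
```python
from h import *
np.set_printoptions(precision=4,suppress=True)
K=r.camera_model("wrist")["camera_matrix"]
C=lambda u,v:(170+u/2-.25,10+v/2-.25)
m=dict(camera_matrix=K,camera_from_world=np.load("pics/w2.npy"))
print([plane("wrist",C(72,292),x,m,0) for x in(.562,.568)])
# rail front edge right/left ends, x from fixed front plane
print(plane("wrist",C(103,314),.539,m,0),plane("wrist",C(103,318),.539,m,0),plane("wrist",C(560,338),.530,m,0))
# w4: raised state, sash corner + line near there; w4 dark line
for n in("w4","w5"):
    g=cv2.cvtColor(cv2.imread(f"pics/{n}.png"),cv2.COLOR_BGR2GRAY).astype(int)
    print(n,"col120",g[285:345:2,120])
```

```text
[array([ 0.562 , -0.2498,  0.0979]), array([ 0.568 , -0.2497,  0.0979])]
[ 0.539  -0.2393  0.1046] [ 0.539  -0.2392  0.1059] [ 0.53   -0.0426  0.103 ]
w4 col120 [199 220 218 220 218 218 219 218 254 226 201 206 206 210 211 209 211 212
 215 213 205  99  70  67  69  64  66  69  71  68]
w5 col120 [115 119 119 117 115 115 121 133 162 171 158 164 188 184 211 210 208 214
 217 214 201  93  62  63  64  64  59  64  69  65]
```

The first step looks met: edge ≈0.241–0.242 against the line at ≈0.2415, from two wrist views and with the scene camera's shift agreeing. Next I'll plan the pick.

Run:
```python
from s import *
R0=Ro.from_rotvec(o["orientation"]).as_matrix();p0_=o["tcp_pos"]
W=np.array([.599,-.125,.07])
for yaw in(.1,.2,.3):
  for pi in(.5,.6,.7):
    T=tool(yaw,pi);z=T[:,2]
    for nm,b in(("pre",.11),("mid",.06),("grasp",0)):
      P=W+.002*z-b*z
      x,e,f=ik(P,T,L,q,.003);print(yaw,pi,nm,P,x if e+f<.01 else("fail",e,f),"dp",P-p0_,"rv",Ro.from_matrix(T@R0.T).as_rotvec())
```

```text
q [ 1.483  0.687 -0.745  2.422  4.451  0.845 -1.546] tcp [ 0.463 -0.184  0.196] F [-0.395 -0.047  0.516]
L [ 0.287  0.    -0.     0.03   0.542  0.    -0.     0.031  0.473  0.
  0.     0.31 ] res 4.5648545387022565e-06
0.1 0.5 pre [ 0.505 -0.134  0.122] ('fail', np.float64(0.026554778056914294), np.float64(0.11755861388755597)) dp [ 0.042  0.05  -0.074] rv [ 0.002  0.258 -0.307]
0.1 0.5 mid [ 0.548 -0.13   0.098] ('fail', np.float64(0.00626601614015656), np.float64(0.02253607565021002)) dp [ 0.086  0.054 -0.098] rv [ 0.002  0.258 -0.307]
0.1 0.5 grasp [ 0.601 -0.125  0.069] [ 0.52   0.74  -0.294  2.401  3.436  0.983 -1.363] dp [ 0.138  0.059 -0.126] rv [ 0.002  0.258 -0.307]
0.1 0.6 pre [ 0.51  -0.134  0.131] ('fail', np.float64(0.016118320545635473), np.float64(0.07372774904676427)) dp [ 0.048  0.05  -0.065] rv [-0.023  0.355 -0.309]
0.1 0.6 mid [ 0.551 -0.13   0.103] [ 1.203  0.839 -1.064  2.44   2.963  0.659 -0.628] dp [ 0.089  0.054 -0.093] rv [-0.023  0.355 -0.309]
0.1 0.6 grasp [ 0.601 -0.125  0.069] [ 0.478  0.668 -0.268  2.381  3.418  0.814 -1.415] dp [ 0.138  0.059 -0.127] rv
[... 2312 characters left out ...]
0.111]
0.3 0.6 mid [ 0.553 -0.139  0.103] [ 0.428  0.569  0.017  2.405  3.98   0.859 -1.729] dp [ 0.091  0.045 -0.093] rv [-0.058  0.35  -0.111]
0.3 0.6 grasp [ 0.601 -0.125  0.069] [ 0.393  0.669 -0.038  2.326  3.866  0.843 -1.667] dp [ 0.138  0.06  -0.127] rv [-0.058  0.35  -0.111]
0.3 0.7 pre [ 0.52  -0.149  0.14 ] [ 0.298  0.406  0.204  2.428  4.205  0.742 -1.986] dp [ 0.058  0.035 -0.056] rv [-0.093  0.444 -0.114]
0.3 0.7 mid [ 0.557 -0.138  0.107] [ 0.286  0.507  0.139  2.38   4.068  0.741 -1.897] dp [ 0.094  0.046 -0.088] rv [-0.093  0.444 -0.114]
0.3 0.7 grasp [ 0.6   -0.125  0.069] [ 0.28   0.619  0.063  2.307  3.935  0.729 -1.807] dp [ 0.138  0.06  -0.127] rv [-0.093  0.444 -0.114]
```

arm_command([
  [[0.01,0.01,-0.03],[-0.02,0.1,-0.03],100],
  [[0.03,0.02,-0.05],[-0.04,0.2,-0.06],100],
  [[0.05,0.034,-0.06],[-0.075,0.397,-0.112],100],
  [[0.05,0.034,-0.06],[-0.075,0.397,-0.112],100],
  [[0.05,0.034,-0.06],[-0.075,0.397,-0.112],100],
  [[0.05,0.034,-0.06],[-0.075,0.397,-0.112],100],
  [[0.05,0.034,-0.06],[-0.075,0.397,-0.112],100],
  [[0.05,0.034,-0.06],[-0.075,0.397,-0.112],100],
  [[0.05,0.034,-0.06],[-0.075,0.397,-0.112],100],
])

```text
clock: 11.7
tcp_pos: [0.5114, -0.1517, 0.1347]
orientation: [1.441, 1.948, 0.966]
contact_force: [0.5, 0.2, 0.0]
grip_width: 0.0853
```

Run:
```python
from s import *
from h import *
R0=Ro.from_rotvec(o["orientation"]).as_matrix();print("zt",R0[:,2],"xt",R0[:,0])
m=r.camera_model("wrist");np.save("pics/w7.npy",m["camera_from_world"]);im=r.grab_frame("wrist");cv2.imwrite("pics/w7.png",im)
print(ray("wrist",(322,198),m),proj("wrist",(.599,-.125,.04),m),proj("wrist",(.599,-.125,.1),m))
cv2.imwrite("pics/z7.png",cv2.resize(im[60:260,190:450],None,fx=3,fy=3,interpolation=cv2.INTER_CUBIC))
```

```text
q [ 1.245  0.575 -0.853  2.4    3.9    0.389 -1.461] tcp [ 0.511 -0.152  0.135] F [0.504 0.186 0.026]
L [ 0.287  0.    -0.     0.03   0.542  0.    -0.     0.031  0.473 -0.
  0.     0.31 ] res 4.615012001107921e-06
zt [ 0.76   0.234 -0.606] xt [-0.293  0.956  0.001]
(array([ 0.377, -0.193,  0.158]), array([ 0.888,  0.271, -0.372])) [321.611 170.14 ] [321.62  239.795]
```

View pics/z7.png

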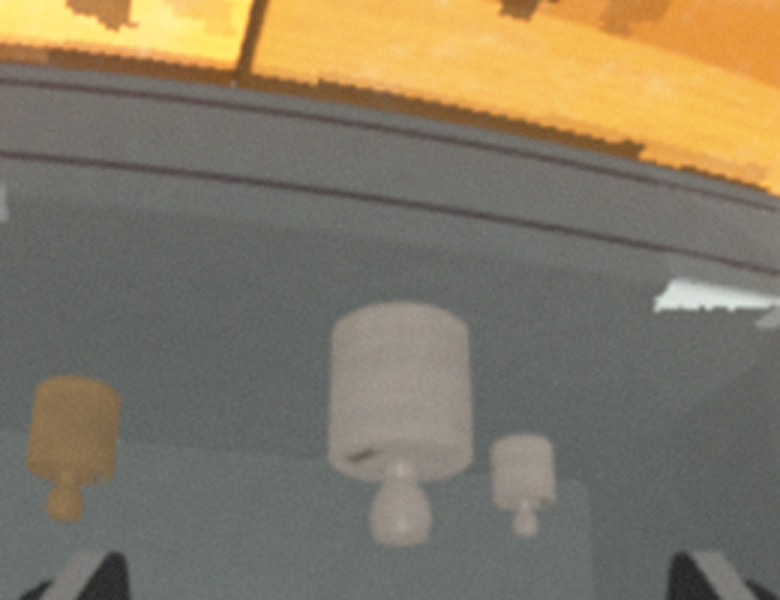

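The weight is centred: base rim at (400,303), body between u=330 and 470, knob end at (400,545). Both small weights stand clear, in the rear.

Run:
```python
from h import *
from k import *
np.set_printoptions(precision=4,suppress=True)
o=r.get_obs();R0=Ro.from_rotvec(o["orientation"]).as_matrix();z=R0[:,2]
C=lambda u,v:(190+u/3-.3,60+v/3-.3)
m=dict(camera_matrix=r.camera_model("wrist")["camera_matrix"],camera_from_world=np.load("pics/w7.npy"))
c=ray("wrist",C(400,303),m)[0]
f=plane("wrist",C(400,303),.04,m);d=f-c;d[2]=0;d/=np.linalg.norm(d);w1=f+.019*d;print("w from rim",w1)
a=ray("wrist",C(330,330),m)[1];b=ray("wrist",C(470,330),m)[1]
ang=np.arccos(a@b);print("3D dist to lower axis",.019/np.sin(ang/2))
dd=ray("wrist",C(400,330),m)[1];print("w from width",c+dd*.019/np.sin(ang/2))
for W in(w1,):
  G=np.array([W[0],W[1],.069]);T=G+.002*z;print("TCP goal",T,"dp",T-o["tcp_pos"],"along",(T-o["tcp_pos"])@z,"lateral",(T-o["tcp_pos"])@R0[:,0])
  print(ik(T,R0,np.array(fit(json.load(open("d.json")))[0]),o["joints"],.003))
```

```text
w from rim [ 0.601  -0.1231  0.04  ]
3D dist to lower axis 0.2527765636370213
w from width [ 0.5916 -0.1261  0.0434]
TCP goal [ 0.6025 -0.1226  0.0678] dp [ 0.0909  0.0289 -0.067 ] along 0.11651817776317029 lateral 0.0008487444462965903
(array([ 0.3362,  0.6442,  0.0046,  2.3151,  3.8838,  0.7808, -1.7293]), np.float64(4.8946393946383e-08), np.float64(3.727162791305192e-07))
```

arm_command([
  [[0.025,0.008,-0.019],[0,0,0],100],
  [[0.05,0.016,-0.038],[0,0,0],100],
  [[0.07,0.022,-0.052],[0,0,0],100],
  [[0.082,0.026,-0.061],[0,0,0],100],
  [[0.088,0.028,-0.066],[0,0,0],100],
  [[0.088,0.028,-0.066],[0,0,0],100],
  [[0.088,0.028,-0.066],[0,0,0],100],
])

```text
clock: 12.45
tcp_pos: [0.5994, -0.1232, 0.0692]
orientation: [1.439, 1.949, 0.966]
contact_force: [-0.4, -0.0, -0.1]
grip_width: 0.0854
```

arm_command([
  [[0,0,0],[0,0,0],25],
  [[0,0,0],[0,0,0],25],
  [[0,0,0],[0,0,0],25],
  [[0,0,0],[0,0,0],25],
  [[0,0,0],[0,0,0],25],
  [[0,0,0],[0,0,0],25],
  [[0,0,0],[0,0,0],25],
], newtons=40)

```text
clock: 13.15
tcp_pos: [0.6002, -0.1235, 0.0699]
orientation: [1.438, 1.948, 0.965]
contact_force: [-4.3, -1.1, 5.6]
grip_width: 0.0362
```

arm_command([
  [[0,0,0.004],[0,0,0],25],
  [[0,0,0.01],[0,0,0],25],
  [[0,0,0.014],[0,0,0],25],
  [[0,0,0.014],[0,0,0],25],
])

```text
clock: 13.55
tcp_pos: [0.6001, -0.1229, 0.0838]
orientation: [1.438, 1.949, 0.965]
contact_force: [0.2, -0.6, -3.7]
grip_width: 0.0361
```

Run:
```python
from s import *
from h import *
R0=Ro.from_rotvec(o["orientation"]).as_matrix();print("zt",R0[:,2],"w",o["grip_width"])
p=o["tcp_pos"]
for nm,P,yaw,pi in(("out",(.5,-.154,.12),.3,.65),("out2",(.49,-.154,.2),.3,.7),("up",(.48,0,.23),0,.7),("up2",(.48,.12,.23),-.3,.65),("pan",(.483,.2345,.22),-.4,.65),("pan",(.483,.2345,.165),-.4,.65),("pan",(.483,.2345,.165),-.6,.65)):
    T=tool(yaw,pi)
    x,e,f=ik(np.array(P),T,L,q,.003);print(nm,x if e+f<.01 else("fail",e,f),"dp",np.array(P)-p,"rv",Ro.from_matrix(T@R0.T).as_rotvec())
```

```text
q [ 0.904  0.7   -0.665  2.285  3.619  0.471 -1.264] tcp [ 0.6   -0.123  0.084] F [ 0.179 -0.596 -3.655]
L [ 0.287  0.    -0.     0.03   0.542  0.    -0.     0.031  0.473 -0.
  0.     0.31 ] res 4.445332699831717e-06
zt [ 0.76   0.234 -0.606] w 0.03613619786600776
out [ 0.891  0.495 -0.411  2.44   4.053  0.619 -1.659] dp [-0.1   -0.031  0.036] rv [ 0.001 -0.001  0.001]
out2 [ 0.378  0.217  0.164  2.44   4.447  0.659 -2.217] dp [-0.11  -0.031  0.116] rv [-0.014  0.047  0.001]
up ('fail', np.float64(0.023383296885008738), np.float64(0.12473801461387632)) dp [-0.12   0.123  0.146] rv [-0.007  0.049 -0.299]
up2 [ 0.023  0.227 -0.945  2.44   1.559  1.002 -0.849] dp [-0.12   0.243  0.146] rv [ 0.    -0.001 -0.599]
pan [-0.814  0.31  -0.283  2.26   1.296  1.064 -0.883] dp [-0.117  0.357  0.136] rv [ 0.    -0.001 -0.699]
pan [-0.82   0.427 -0.282  2.286  1.396  1.056 -1.045] dp [-0.117  0.357  0.081] rv [ 0.    -0.001 -0.699]
pan [-0.914  0.471 -0.179  2.184  1.199  1.119 -1.029] dp [-0.117  0.357  0.081] rv [ 0.    -0.001 -0.899]
```

arm_command([
  [[-0.02,-0.006,0.003],[0,0,0],25],
  [[-0.045,-0.014,0.008],[0,0,0],25],
  [[-0.07,-0.022,0.02],[0,0,0],25],
  [[-0.09,-0.028,0.036],[0,0,0],25],
  [[-0.105,-0.032,0.05],[0,0,0],25],
  [[-0.11,-0.034,0.06],[0,0,0],25],
  [[-0.11,-0.034,0.06],[0,0,0],25],
  [[-0.11,-0.034,0.06],[0,0,0],25],
])

```text
clock: 14.35
tcp_pos: [0.4902, -0.1573, 0.1433]
orientation: [1.439, 1.949, 0.965]
contact_force: [0.3, -0.3, -4.1]
grip_width: 0.036
```

Run:
```python
from s import *
R0=Ro.from_rotvec(o["orientation"]).as_matrix();p=o["tcp_pos"];print("zt",R0[:,2],"w",o["grip_width"])
# transit candidates: steeper pitch through the middle
seed=q
for P,yaw,pi in(((.485,-.15,.19),.3,.75),((.48,-.1,.22),.2,.9),((.48,-.04,.24),.1,1.05),((.48,.03,.25),-.05,1.05),((.48,.1,.25),-.2,.95),((.48,.17,.25),-.3,.8),((.483,.2345,.22),-.4,.65)):
    T=tool(yaw,pi);x,e,f=ik(np.array(P),T,L,seed,.002);print(P,yaw,pi,x if e+f<.01 else("fail",e,f),"dp",np.array(P)-p,"rv",Ro.from_matrix(T@R0.T).as_rotvec());seed=x
```

```text
q [ 1.348  0.56  -0.916  2.422  3.985  0.367 -1.514] tcp [ 0.49  -0.157  0.143] F [ 0.284 -0.25  -4.115]
L [ 0.287  0.    -0.     0.03   0.542  0.    -0.     0.031  0.473 -0.
  0.     0.31 ] res 4.38534184032946e-06
zt [ 0.761  0.234 -0.606] w 0.03600467018087227
(0.485, -0.15, 0.19) 0.3 0.75 [ 0.361  0.212  0.154  2.44   4.481  0.604 -2.263] dp [-0.005  0.007  0.047] rv [-0.029  0.095  0.001]
(0.48, -0.1, 0.22) 0.2 0.9 ('fail', np.float64(0.009210989253357168), np.float64(0.07844639282007339)) dp [-0.01   0.057  0.077] rv [-0.061  0.242 -0.098]
(0.48, -0.04, 0.24) 0.1 1.05 ('fail', np.float64(0.02564369678849702), np.float64(0.28271442834092925)) dp [-0.01   0.117  0.097] rv [-0.079  0.392 -0.196]
(0.48, 0.03, 0.25) -0.05 1.05 ('fail', np.float64(0.015089296832738656), np.float64(0.37157554155623795)) dp [-0.01   0.187  0.107] rv [-0.049  0.398 -0.344]
(0.48, 0.1, 0.25) -0.2 0.95 ('fail', np.float64(0.03541292116867163), np.float64(0.40529138348343036)) dp [-0.01   0.257  0.107] rv [-0.014  0.302 -0.495]
(0.48, 0.17, 0.25) -0.3 0.8 ('fail', np.float64(0.053914630982871206), np.float64(0.4763150905425155)) dp [-0.01   0.327  0.107] rv [ 0.001  0.152 -0.598]
(0.483, 0.2345, 0.22) -0.4 0.65 ('fail', np.float64(0.09581852229047533), np.float64(0.6734591142475401)) dp [-0.007  0.392  0.077] rv [ 0.001 -0.001 -0.699]
```

Run:
```python
from k import *
from bench import r
np.set_printoptions(precision=3,suppress=True)
o=r.get_obs();q=o["joints"];L,_=fit(json.load(open("d.json")));R0=Ro.from_rotvec(o["orientation"]).as_matrix();p=o["tcp_pos"]
best,_,_=ik(np.array((.483,.2345,.23)),tool(-.5,.65),L,np.r_[-.81,.31,-.28,2.26,1.3,1.06,-.88],.002);print(best)
mid=q.copy();mid+=(best-q)*.5
for t in np.linspace(0,1,11):
    x=q+t*(best-q);x[1]-=.25*np.sin(np.pi*t);P,R=fk(x,L);print(round(t,1),P,"z",R[:,2],"x",R[:,0],"tilt",np.arccos(np.clip((R@R0.T)[2,2],-1,1)))
```

```text
[-0.866  0.319 -0.229  2.204  1.196  1.119 -0.862]
0.0 [ 0.49  -0.157  0.143] z [ 0.761  0.234 -0.606] x [-0.294  0.956 -0.001] tilt 2.580956827951785e-08
0.1 [ 0.547 -0.128  0.183] z [ 0.807  0.186 -0.56 ] x [-0.243  0.97  -0.029] tilt 0.06299058725662261
0.2 [ 0.598 -0.092  0.233] z [ 0.864  0.133 -0.485] x [-0.182  0.982 -0.053] tilt 0.15280086067030027
0.3 [ 0.636 -0.05   0.287] z [ 0.916  0.083 -0.393] x [-0.112  0.992 -0.051] tilt 0.2511029948936098
0.4 [ 0.659 -0.005  0.336] z [ 0.951  0.032 -0.308] x [-0.038  0.999 -0.013] tilt 0.3380710228289764
0.5 [0.667 0.039 0.368] z [ 0.967 -0.024 -0.255] x [0.038 0.998 0.053] tilt 0.3954823490129159
0.6 [0.662 0.08  0.377] z [ 0.963 -0.085 -0.255] x [0.12  0.985 0.125] tilt 0.4094533733932234
0.7 [0.644 0.122 0.361] z [ 0.939 -0.15  -0.31 ] x [0.212 0.962 0.174] tilt 0.3728041215721454
0.8 [0.61  0.163 0.324] z [ 0.888 -0.219 -0.405] x [0.31  0.935 0.175] tilt 0.28629366740344564
0.9 [0.557 0.202 0.277] z [ 0.806 -0.294 -0.513] x [0.404 0.907 0.115] tilt 0.15799478147473892
1.0 [0.483 0.235 0.23 ] z [ 0.699 -0.382 -0.605] x [ 0.479  0.878 -0.   ] tilt 0.0009296089024156535
```

```bash
cat > path.py <<'E'
from k import *
from bench import r
np.set_printoptions(precision=3,suppress=True)
o=r.get_obs();q=o["joints"];L,_=fit(json.load(open("d.json")));R0=Ro.from_rotvec(o["orientation"]).as_matrix();p=o["tcp_pos"]
goal,_,_=ik(np.array((.483,.2345,.25)),tool(-.5,.65),L,np.r_[-.81,.31,-.28,2.26,1.3,1.06,-.88],.002)
kn=np.array([[.49,-.157,.143],[.46,-.16,.25],[.46,-.1,.3],[.46,0,.3],[.46,.1,.3],[.47,.18,.28],[.483,.2345,.25]])
N=12;x=q
for i in range(1,N+1):
    t=i/N;s=t*(len(kn)-1);j=min(int(s),len(kn)-2);P=kn[j]+(s-j)*(kn[j+1]-kn[j]);ref=q+t*(goal-q)
    f=lambda y:np.r_[(basis(y)@L-P)*20,.3*(y-ref)*[.5,.3,.5,.3,1,.5,1],.15*(y-x)]
    x=least_squares(f,np.clip(x,LO+.02,HI-.02),bounds=(LO+.01,HI-.01)).x;PP,R=fk(x,L)
    print(i,PP-p,Ro.from_matrix(R@R0.T).as_rotvec(),"|",PP,"q",x,"z",R[:,2],"tilt",np.arccos((R@R0.T)[2,2]))
E
python3 path.py
```

```text
1 [-0.014 -0.002  0.053] [-0.339  0.069  0.076] | [ 0.476 -0.159  0.196] q [ 1.389  0.272 -1.052  2.43   3.956  0.18  -1.467] z [ 0.703  0.065 -0.708] tilt 0.34610777226435174
2 [-0.024 -0.005  0.106] [-0.894  0.029  0.42 ] | [ 0.466 -0.162  0.249] q [ 1.528  0.012 -1.174  2.43   4.378  0.18  -1.411] z [ 0.703 -0.071 -0.708] tilt 0.8869930061391428
3 [-0.02   0.024  0.131] [-1.208  0.049  0.625] | [ 0.471 -0.133  0.275] q [ 1.549 -0.192 -1.256  2.43   4.5    0.18  -1.352] z [ 0.696 -0.163 -0.699] tilt 1.1865634983541349
4 [-0.012  0.053  0.156] [-1.392  0.037  0.718] | [ 0.478 -0.104  0.3  ] q [ 1.453 -0.33  -1.222  2.43   4.5    0.18  -1.294] z [ 0.72  -0.211 -0.661] tilt 1.3563652879984005
5 [-0.004  0.104  0.156] [-1.443 -0.04   0.849] | [ 0.486 -0.053  0.3  ] q [ 1.348 -0.33  -1.223  2.43   4.5    0.18  -1.235] z [ 0.738 -0.134 -0.661] tilt 1.3898320290540422
6 [-0.001  0.157  0.156] [-1.492 -0.125  0.979] | [0.489 0.    0.3  ] q [ 1.24  -0.33  -1.224  2.43   4.5    0.18  -1.176] z [ 0.749 -0.054 -0.661] tilt 1.4224269764180728
7 [-0.004  0.21   0.156] [-1.539 -0.217  1.106] | [0
[... 283 characters left out ...]
83365258
9 [-0.011  0.302  0.147] [-1.313 -0.356  1.106] | [0.479 0.144 0.29 ] q [ 0.984 -0.222 -1.267  2.43   4.185  0.18  -1.   ] z [ 0.722  0.223 -0.655] tilt 1.2778927612935045
10 [-0.018  0.338  0.137] [ 0.265  0.158 -0.276] | [0.472 0.181 0.28 ] q [ 0.451 -0.084 -1.019  2.43   1.866  0.18  -0.942] z [ 0.719  0.198 -0.666] tilt 0.30723479174930224
11 [-0.014  0.364  0.122] [ 0.279  0.13  -0.49 ] | [0.477 0.207 0.265] q [-0.162  0.042 -0.702  2.392  1.494  0.595 -0.883] z [ 0.744  0.037 -0.667] tilt 0.304445986424394
12 [-0.007  0.392  0.107] [ 0.213  0.148 -0.679] | [0.483 0.234 0.25 ] q [-0.523  0.159 -0.472  2.268  1.24   0.839 -0.824] z [ 0.693 -0.137 -0.708] tilt 0.25423755874382054
```

Run:
```python
from k import *
from bench import r
np.set_printoptions(precision=3,suppress=True)
o=r.get_obs();q=o["joints"];L,_=fit(json.load(open("d.json")));R0=Ro.from_rotvec(o["orientation"]).as_matrix();p=o["tcp_pos"]
goal,_,_=ik(np.array((.483,.2345,.25)),tool(-.5,.65),L,np.r_[-.81,.31,-.28,2.26,1.3,1.06,-.88],.002)
K=[q,np.array([1.1,.35,-.5,2.43,3.4,.6,-1.0]),np.array([.643,.15,-.072,2.40,2.5,.7,-.35]),np.array([0,-.1,-.13,2.3,1.5,.7,0.]),goal]
for a,b in zip(K[:-1],K[1:]):
  for t in(.25,.5,.75,1):
    x=a+t*(b-a);P,R=fk(x,L);w=R@R0.T
    print(P-p,Ro.from_matrix(w).as_rotvec(),"|",P,"z",R[:,2],"tilt",np.arccos(w[2,2]).round(2))
  print()
```

```text
[ 0.004 -0.04   0.004] [-0.081 -0.02  -0.079] | [ 0.494 -0.198  0.147] z [ 0.787  0.123 -0.605] tilt 0.08
[ 0.004 -0.086  0.014] [-0.18  -0.045 -0.165] | [ 0.494 -0.244  0.158] z [ 0.807 -0.005 -0.591] tilt 0.19
[ 0.    -0.137  0.033] [-0.293 -0.071 -0.259] | [ 0.49  -0.294  0.176] z [ 0.814 -0.146 -0.562] tilt 0.3
[-0.01  -0.189  0.059] [-0.417 -0.096 -0.359] | [ 0.48  -0.346  0.202] z [ 0.805 -0.295 -0.515] tilt 0.43

[-0.016 -0.23   0.085] [-0.536 -0.087 -0.465] | [ 0.474 -0.387  0.228] z [ 0.76  -0.439 -0.479] tilt 0.54
[-0.029 -0.268  0.116] [-0.646 -0.072 -0.576] | [ 0.461 -0.425  0.259] z [ 0.696 -0.573 -0.433] tilt 0.64
[-0.05  -0.299  0.148] [-0.74  -0.045 -0.692] | [ 0.44  -0.457  0.291] z [ 0.612 -0.689 -0.387] tilt 0.73
[-0.078 -0.324  0.178] [-0.809 -0.006 -0.811] | [ 0.413 -0.481  0.322] z [ 0.512 -0.784 -0.351] tilt 0.79

[-0.031 -0.27   0.209] [-0.738 -0.056 -0.835] | [ 0.459 -0.428  0.352] z [ 0.541 -0.767 -0.344] tilt 0.72
[ 0.006 -0.203  0.232] [-0.637 -0.088 -0.839] | [ 0.496 -0.361  0.375] z [ 0.578 -0.729 -0.366] tilt 0.62
[ 0.032 -0.124  0.247] [-0.512 -0.097 -0.818] | [ 0.523 -0.282  0.39 ] z [ 0.623 -0.665 -0.413] tilt 0.51
[ 0.047 -0.035  0.257] [-0.371 -0.08  -0.769] | [ 0.537 -0.192  0.4  ] z [ 0.67  -0.567 -0.479] tilt 0.37

[0.076 0.074 0.219] [-0.237 -0.058 -0.772] | [ 0.566 -0.083  0.362] z [ 0.686 -0.5   -0.528] tilt 0.24
[0.076 0.187 0.18 ] [-0.132 -0.03  -0.779] | [0.567 0.029 0.323] z [ 0.692 -0.446 -0.568] tilt 0.13
[0.048 0.295 0.142] [-0.055 -0.007 -0.789] | [0.538 0.138 0.285] z [ 0.693 -0.407 -0.595] tilt 0.05
[-0.007  0.392  0.107] [ 0.001 -0.001 -0.799] | [0.483 0.235 0.25 ] z [ 0.699 -0.382 -0.605] tilt 0.0
```

arm_command([
  [[0.0,-0.04,0.004],[-0.081,-0.02,-0.079],25],
  [[0.0,-0.086,0.014],[-0.18,-0.045,-0.165],25],
  [[-0.005,-0.137,0.033],[-0.293,-0.071,-0.259],25],
  [[-0.01,-0.189,0.059],[-0.417,-0.096,-0.359],25],
  [[-0.02,-0.23,0.085],[-0.536,-0.087,-0.465],25],
  [[-0.03,-0.268,0.116],[-0.646,-0.072,-0.576],25],
  [[-0.05,-0.299,0.148],[-0.74,-0.045,-0.692],25],
  [[-0.05,-0.299,0.148],[-0.74,-0.045,-0.692],25],
  [[-0.05,-0.299,0.148],[-0.74,-0.045,-0.692],25],
  [[-0.05,-0.299,0.148],[-0.74,-0.045,-0.692],25],
])

```text
clock: 15.35
tcp_pos: [0.4408, -0.4543, 0.2897]
orientation: [1.425, 1.363, -0.043]
contact_force: [0.5, 0.9, -4.7]
grip_width: 0.0359
```

Run:
```python
from s import *
R0=Ro.from_rotvec(o["orientation"]).as_matrix();p=o["tcp_pos"];print("z",R0[:,2],"w",o["grip_width"])
goal,_,_=ik(np.array((.483,.2345,.25)),tool(-.5,.65),L,np.r_[-.81,.31,-.28,2.26,1.3,1.06,-.88],.002)
T=tool(-.5,.65);rv=Ro.from_matrix(T@R0.T).as_rotvec();print("rv goal",rv)
K=[q,np.array([0,-.25,-.1,2.4,1.5,.7,0.]),goal]
for a,b in zip(K[:-1],K[1:]):
  for t in(.2,.4,.6,.8,1):
    x=a+t*(b-a);P,R=fk(x,L);w=R@R0.T
    print(P-p,Ro.from_matrix(w).as_rotvec(),"|",P,"z",R[:,2])
  print()
```

```text
q [ 0.988  0.22  -0.433  2.395  2.674  0.688 -0.426] tcp [ 0.441 -0.454  0.29 ] F [ 0.452  0.858 -4.69 ]
L [ 0.287  0.    -0.     0.03   0.542  0.    -0.     0.031  0.473 -0.
  0.     0.31 ] res 4.37291977195553e-06
z [ 0.614 -0.686 -0.391] w 0.035872754745406514
rv goal [ 0.682 -0.243 -0.075]
[0.021 0.037 0.041] [-0.013 -0.041 -0.032] | [ 0.462 -0.418  0.33 ] z [ 0.607 -0.71  -0.357]
[0.034 0.081 0.076] [ 0.009 -0.095 -0.058] | [ 0.474 -0.374  0.366] z [ 0.608 -0.718 -0.339]
[0.039 0.13  0.104] [ 0.07  -0.152 -0.072] | [ 0.48  -0.324  0.393] z [ 0.62  -0.705 -0.345]
[0.038 0.184 0.121] [ 0.172 -0.201 -0.073] | [ 0.479 -0.271  0.411] z [ 0.643 -0.665 -0.38 ]
[0.032 0.241 0.127] [ 0.312 -0.231 -0.056] | [ 0.472 -0.213  0.417] z [ 0.675 -0.591 -0.442]

[0.075 0.322 0.099] [ 0.422 -0.245 -0.051] | [ 0.515 -0.132  0.388] z [ 0.692 -0.53  -0.489]
[0.099 0.413 0.067] [ 0.516 -0.248 -0.053] | [ 0.54  -0.041  0.356] z [ 0.7   -0.477 -0.532]
[0.102 0.508 0.032] [ 0.59  -0.244 -0.06 ] | [0.542 0.054 0.322] z [ 0.7   -0.434 -0.567]
[ 0.082  0.602 -0.003] [ 0.646 -0.241 -0.069] | [0.523 0.148 0.286] z [ 0.698 -0.402 -0.592]
[ 0.042  0.689 -0.04 ] [ 0.682 -0.243 -0.075] | [0.483 0.235 0.25 ] z [ 0.699 -0.382 -0.605]
```

arm_command([
  [[0.005,0.037,0.041],[-0.013,-0.041,-0.032],25],
  [[0.01,0.081,0.076],[0.009,-0.095,-0.058],25],
  [[0.01,0.13,0.1],[0.07,-0.152,-0.072],25],
  [[0.01,0.184,0.115],[0.172,-0.201,-0.073],25],
  [[0.01,0.22,0.12],[0.25,-0.22,-0.06],25],
  [[0.01,0.241,0.12],[0.312,-0.231,-0.056],25],
  [[0.01,0.241,0.12],[0.312,-0.231,-0.056],25],
  [[0.01,0.241,0.12],[0.312,-0.231,-0.056],25],
])

```text
clock: 16.15
tcp_pos: [0.4496, -0.2148, 0.4106]
orientation: [1.67, 1.171, 0.296]
contact_force: [-0.9, 0.5, -5.2]
grip_width: 0.0359
```

Run:
```python
from s import *
R0=Ro.from_rotvec(o["orientation"]).as_matrix();p=o["tcp_pos"];print("z",R0[:,2],"w",o["grip_width"])
goal,_,_=ik(np.array((.483,.2345,.25)),tool(-.5,.65),L,np.r_[-.81,.31,-.28,2.26,1.3,1.06,-.88],.002)
for t in(.2,.4,.6,.8,1):
    x=q+t*(goal-q);P,R=fk(x,L);w=R@R0.T
    print(P-p,Ro.from_matrix(w).as_rotvec(),"|",P,"z",R[:,2],x)
```

```text
q [ 0.863 -0.317 -0.755  2.409  1.522  0.406 -0.059] tcp [ 0.45  -0.215  0.411] F [-0.943  0.544 -5.207]
L [ 0.287  0.    -0.     0.03   0.542  0.    -0.     0.031  0.473  0.
  0.     0.31 ] res 4.282054920756728e-06
z [ 0.673 -0.595 -0.44 ] w 0.035918277847239784
[ 0.05   0.069 -0.019] [ 0.174 -0.064  0.022] | [ 0.499 -0.146  0.391] z [ 0.715 -0.498 -0.491] [ 0.518 -0.197 -0.65   2.365  1.451  0.551 -0.209]
[ 0.084  0.154 -0.052] [ 0.313 -0.067  0.026] | [ 0.534 -0.061  0.359] z [ 0.719 -0.42  -0.553] [ 0.172 -0.077 -0.545  2.321  1.38   0.696 -0.359]
[ 0.095  0.252 -0.091] [ 0.393 -0.038  0.018] | [0.544 0.037 0.32 ] z [ 0.702 -0.374 -0.606] [-0.173  0.042 -0.44   2.278  1.309  0.842 -0.509]
[ 0.078  0.353 -0.129] [ 0.408 -0.014  0.012] | [0.528 0.138 0.281] z [ 0.686 -0.365 -0.629] [-0.519  0.162 -0.335  2.234  1.239  0.987 -0.659]
[ 0.033  0.449 -0.161] [ 0.372 -0.027  0.024] | [0.483 0.235 0.25 ] z [ 0.699 -0.382 -0.605] [-0.864  0.282 -0.23   2.191  1.168  1.132 -0.809]
```

arm_command([
  [[0.005,0.035,0.0],[0.09,-0.03,0.01],25],
  [[0.01,0.07,-0.01],[0.174,-0.064,0.022],25],
  [[0.01,0.11,-0.02],[0.24,-0.066,0.024],25],
  [[0.01,0.154,-0.035],[0.313,-0.067,0.026],25],
  [[0.01,0.2,-0.05],[0.35,-0.05,0.02],25],
  [[0.01,0.252,-0.07],[0.393,-0.038,0.018],25],
  [[0.02,0.3,-0.1],[0.4,-0.02,0.015],25],
  [[0.03,0.353,-0.12],[0.4,-0.02,0.015],25],
  [[0.03,0.353,-0.12],[0.4,-0.02,0.015],25],
  [[0.03,0.353,-0.12],[0.4,-0.02,0.015],25],
])

```text
clock: 17.15
tcp_pos: [0.4803, 0.1439, 0.2814]
orientation: [2.012, 1.181, 0.579]
contact_force: [-0.4, 0.1, -5.9]
grip_width: 0.0363
```

Run:
```python
from s import *
R0=Ro.from_rotvec(o["orientation"]).as_matrix();p=o["tcp_pos"];print("z",R0[:,2],"w",o["grip_width"])
# at grasp the tool was RG with weight upright; find yaw-only variant of RG nearest to present, and shift to pan centre
RG=Ro.from_rotvec([1.438,1.949,.965]).as_matrix()
for yaw in(-.5,-.6,-.7,-.8):
    T=Ro.from_euler("z",yaw).as_matrix()@RG;z=T[:,2]
    P=np.array([.483,.2345,.25]);x,e,f=ik(P,T,L,q,.002);x2,e2,f2=ik(P-[0,0,.085],T,L,q,.002)
    print(yaw,"z",z,"dp",P-p,"rv",Ro.from_matrix(T@R0.T).as_rotvec(),x,e+f,x2,e2+f2)
```

```text
q [ 0.262  0.317 -1.311  2.255  1.312  1.276 -0.731] tcp [0.48  0.144 0.281] F [-0.432  0.128 -5.869]
L [ 0.287  0.    -0.     0.03   0.542  0.    -0.     0.031  0.473 -0.
  0.     0.31 ] res 4.339100836525667e-06
z [ 0.681 -0.357 -0.639] w 0.03625019189536401
-0.5 z [ 0.78  -0.159 -0.606] dp [ 0.003  0.091 -0.031] rv [-0.035 -0.033  0.299] [-0.695  0.19  -0.367  2.328  1.408  0.939 -0.765] 1.6989140407594164e-07 [-0.698  0.39  -0.382  2.379  1.614  0.989 -1.058] 1.5869548273727535e-07
-0.6 z [ 0.76  -0.236 -0.606] dp [ 0.003  0.091 -0.031] rv [-0.036 -0.031  0.199] [-0.754  0.221 -0.328  2.284  1.322  1.011 -0.778] 1.5368927304075714e-07 [-0.763  0.408 -0.332  2.333  1.5    1.023 -1.051] 1.5384964948146985e-07
-0.7 z [ 0.732 -0.311 -0.606] dp [ 0.003  0.091 -0.031] rv [-0.038 -0.029  0.099] [-0.811  0.252 -0.281  2.238  1.242  1.076 -0.793] 1.3894493514951435e-07 [-0.82   0.427 -0.281  2.285  1.393  1.056 -1.043] 1.453065510289699e-07
-0.8 z [ 0.698 -0.383 -0.606] dp [ 0.003  0.091 -0.031] rv [-0.039 -0.027 -0.001] [-0.864  0.283 -0.229  2.19   1.166  1.133 -0.808] 1.25634050403361e-07 [-0.87   0.449 -0.23   2.235  1.293  1.088 -1.036] 1.3616475210655984e-07
```

arm_command([
  [[0.003,0.03,-0.01],[-0.039,-0.027,0],25],
  [[0.003,0.06,-0.02],[-0.039,-0.027,0],25],
  [[0.003,0.09,-0.05],[-0.039,-0.027,0],25],
  [[0.003,0.09,-0.08],[-0.039,-0.027,0],25],
  [[0.003,0.09,-0.1],[-0.039,-0.027,0],25],
  [[0.003,0.09,-0.107],[-0.039,-0.027,0],25],
  [[0.003,0.09,-0.107],[-0.039,-0.027,0],25],
  [[0.003,0.09,-0.107],[-0.039,-0.027,0],25],
])

```text
clock: 17.95
tcp_pos: [0.4837, 0.2279, 0.185]
orientation: [1.952, 1.145, 0.587]
contact_force: [0.4, 0.2, -5.2]
grip_width: 0.0358
```

Run:
```python
from s import *
from h import *
R0=Ro.from_rotvec(o["orientation"]).as_matrix();print("z",R0[:,2])
RG=Ro.from_rotvec([1.438,1.949,.965]).as_matrix();w=R0@RG.T;print("tilt vs grasp",np.arccos(w[2,2]),w[:,2])
for n in("scene","top","wrist"):
    np.save(f"pics/p_{n}.npy",r.camera_model(n)["camera_from_world"]);cv2.imwrite(f"pics/p_{n}.png",r.grab_frame(n))
P=o["tcp_pos"];im=cv2.imread("pics/p_scene.png")
u,v=proj("scene",P).astype(int);a=cv2.resize(im[v-45:v+45,u-60:u+60],(480,360),interpolation=cv2.INTER_CUBIC)
b=cv2.resize(cv2.imread("pics/p_wrist.png")[60:300,190:450],(320,295))
c=np.zeros((360,800,3),np.uint8);c[:,:480]=a;c[:295,480:]=b;cv2.imwrite("pics/place.png",c)
```

```text
q [-0.184  0.674 -1.095  2.198  1.475  1.584 -1.043] tcp [0.484 0.228 0.185] F [ 0.363  0.154 -5.182]
L [ 0.287  0.    -0.     0.03   0.542  0.    -0.     0.031  0.473 -0.
  0.     0.31 ] res 4.292950887330171e-06
z [ 0.708 -0.393 -0.587]
tilt vs grasp 0.023155673645127904 [-0.022  0.008  1.   ]
```

View pics/place.png

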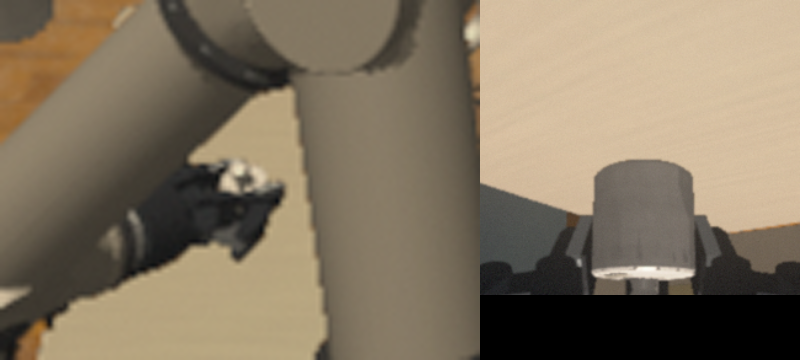

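The last viewed picture shows the weight held straight between the pads over the pan, about 20 mm up. I'll lower it slowly.

arm_command([
  [[0,0.005,-0.008],[0.008,0.022,0],25],
  [[0,0.005,-0.014],[0.008,0.022,0],25],
  [[0,0.005,-0.017],[0.008,0.022,0],25],
  [[0,0.005,-0.018],[0.008,0.022,0],25],
  [[0,0.005,-0.019],[0.008,0.022,0],25],
  [[0,0.005,-0.019],[0.008,0.022,0],25],
])

```text
clock: 18.7
tcp_pos: [0.483, 0.2332, 0.1651]
orientation: [1.969, 1.16, 0.571]
contact_force: [-0.2, 0.5, -4.4]
grip_width: 0.0362
```

arm_command([
  [[0,0,-0.001],[0,0,0],25],
  [[0,0,-0.002],[0,0,0],25],
  [[0,0,-0.002],[0,0,0],25],
  [[0,0,-0.002],[0,0,0],25],
])

```text
clock: 19.1
tcp_pos: [0.4832, 0.2332, 0.1639]
orientation: [1.968, 1.159, 0.572]
contact_force: [-2.1, -0.5, -0.2]
grip_width: 0.0359
```

arm_command([
  [[0,0,0],[0,0,0],60],
  [[0,0,0],[0,0,0],100],
  [[0,0,0],[0,0,0],100],
  [[0,0,0],[0,0,0],100],
  [[0,0,0],[0,0,0],100],
  [[0,0,0],[0,0,0],100],
])

```text
clock: 19.7
tcp_pos: [0.4831, 0.2331, 0.1633]
orientation: [1.969, 1.16, 0.571]
contact_force: [-0.9, 0.0, -0.1]
grip_width: 0.0858
```

arm_command([
  [[-0.014,0.008,0.012],[0,0,0],100],
  [[-0.028,0.016,0.024],[0,0,0],100],
  [[-0.042,0.023,0.036],[0,0,0],100],
  [[-0.056,0.031,0.05],[0,0,0],100],
  [[-0.07,0.039,0.07],[0,0,0],100],
  [[-0.07,0.039,0.09],[0,0,0],100],
  [[-0.07,0.039,0.09],[0,0,0],100],
  [[-0.07,0.039,0.09],[0,0,0],100],
])

```text
clock: 20.5
tcp_pos: [0.4133, 0.2719, 0.2533]
orientation: [1.969, 1.159, 0.572]
contact_force: [-0.3, -0.2, 0.5]
grip_width: 0.0859
```

Run:
```python
from h import *
np.set_printoptions(precision=4,suppress=True)
o=r.get_obs();print(o["tcp_pos"],o["joints"],o["contact_force"],o["grip_width"])
for n in("scene","top","wrist"):
    np.save(f"pics/f_{n}.npy",r.camera_model(n)["camera_from_world"]);cv2.imwrite(f"pics/f_{n}.png",r.grab_frame(n))
m=dict(camera_matrix=r.camera_model("wrist")["camera_matrix"],camera_from_world=np.load("pics/f_wrist.npy"))
im=cv2.imread("pics/f_wrist.png");g=cv2.cvtColor(im,cv2.COLOR_BGR2HSV)
print("exp base/top",proj("wrist",(.481,.234,.134),m),proj("wrist",(.481,.234,.194),m))
# weight = low saturation mid-grey blob near expectation, against the beige pan
u,v=proj("wrist",(.481,.234,.155),m)
mask=((g[...,1]<40)&(g[...,2]>70)).astype(np.uint8);n,lab,st,ce=cv2.connectedComponentsWithStats(mask)
for i in range(1,n):
    if st[i,4]>200:print(st[i],ce[i].round(1))
# sash edge in scene/top
for n,cam in(("scene","scene"),("top","top")):
  for f in(f"{n}3",f"f_{n}"):
    gg=cv2.cvtColor(cv2.imread(f"pics/{f}.png"),cv2.COLOR_BGR2GRAY);print(f,[gg[178:194,u].tolist() for u in(330,340)])
```

```text
[0.4133 0.2719 0.2533] [-0.2473  0.5593 -1.2291  2.1501  1.259   1.6606 -0.9988] [-0.2639 -0.2393  0.5038] 0.08593827003057748
exp base/top [323.0584 137.2575] [322.8093 204.4586]
[  164     0   348   156 32430] [360.1  58. ]
[620   2  20  48 300] [629.1  20.1]
[ 557  115   58   89 2917] [585.4 159.7]
[ 300  127   49   80 2597] [324.2 162.2]
[  112   153   170   157 14737] [196.7 229.7]
[   0  237   82  122 2469] [ 39.8 295. ]
[316 240  16  63 463] [323.1 273.6]
[420 244  37  46 485] [439.6 265.6]
[317 304  12  28 249] [322.4 318.3]
[ 144  310   37   77 1982] [163.1 347. ]
[464 310  30  32 641] [480.1 326.8]
scene3 [[94, 119, 133, 154, 220, 220, 220, 221, 222, 199, 83, 67, 62, 60, 60, 61], [94, 100, 95, 121, 191, 223, 221, 223, 222, 204, 106, 78, 66, 62, 61, 61]]
f_scene [[96, 123, 137, 159, 225, 225, 225, 226, 227, 205, 85, 69, 62, 62, 64, 63], [97, 105, 97, 125, 196, 227, 226, 227, 227, 210, 110, 82, 68, 66, 63, 64]]
top3 [[239, 253, 253, 253, 253, 250, 205, 112, 64, 59, 61, 61, 58, 60, 60, 58], [254, 253, 253, 253, 253, 232, 132, 66, 60, 63, 61, 61, 61, 61, 62, 61]]
f_top [[245, 255, 254, 254, 254, 253, 214, 116, 68, 63, 64, 65, 65, 63, 64, 63], [255, 254, 254, 254, 255, 240, 140, 70, 64, 65, 65, 63, 64, 62, 64, 65]]
```

```bash
python3 -c "
from bench import r
print(r.hand_in())"
```

```text
the job is handed in; nothing more can be done
None
```

I lifted the sash to the line with one low-force push, then took the big weight out and set it on the balance's pan. The job is handed in. No verdict was reported, so the results below are my own measurements.

- **Sash:** The fingertips pushed under the rail with about 3–5 N, roughly 8 mm past the line, and it sank back when let go. Two wrist views put the resting edge at z ≈ 0.2405–0.2415 and the line at ≈ 0.241–0.242, so it needed no correction. The scene camera's before/after shift agreed only after I corrected my first start height from 0.104 to 0.098. Read on its own, it gave about 0.244. The last scene and top pictures show the rail edge unchanged since then.
- **Weight:** I gripped it at 40 N with the tool pitched down and carried it round the front of the cabinet. It was lowered slowly until the pan took the load. The last wrist picture, checked in code, shows it upright where I expected it, about 2 mm from my pan-centre estimate. That estimate is good to about 10 mm.
- **Robot:** At hand-in the gripper was open and clear, with only noise-level force. The clock stood at about 20.5 s.
- **Not checked:** I did not measure the bystanders (brass and small weights, tin, bottle) at the end. The planned path stayed clear of them and I saw no unexpected contact force.

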